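Bring a batch of sand cores to the inspection lamp

ROBOT

A 7-joint arm with a two-finger parallel gripper is mounted at the origin on the work surface. World frame = base frame: x ahead of the robot, y to its left, z up, the work surface at z = 0. Lengths are in m, angles in rad, forces in N, time in s.
With the tool pointing down it reaches from about 0.4 to 0.875 m from the base axis. Payload 6.5 kg.
Tool frame: the origin (TCP) lies on the mounting face of the last link; the fingertips stand 166 mm ahead of it and the grasp point (between the pads) lies 147 mm ahead of it; z points along the fingers, y is the line along which they close (so a half turn about z gives the same grasp; the last joint's range is limited). The gripper opens to 88 mm and grips with 3 to 60 N. Pads are 18 mm wide; open, the fingers measure 123 mm over their backs; the gripper's body (75 mm by 187 mm) begins 45 mm behind the grasp point.
Start: joints at [-1.381, 0.536, -0.004, 1.538, 0.003, 1.067, -0.071], TCP at [0.164, 0.629, 0.405] pointing down, gripper open.
Joint ranges: [-2.7, 2.7], [-0.37, 2.16], [-1.27, 1.26], [0.24, 2.4], [-1.31, 4.45], [0.19, 1.91], [-2.76, 2.76]. Speed limits (rad/s): [2.39, 2.39, 3.14, 3.14, 3.14, 3.14, 3.14].

INTERFACE

Orientations are given as a rotation vector (axis times angle).
In Python, from bench import sensors, eyes, bot gives the robot as it stands.
- The arm moves only by the shell command python3 -m pendant 'ROWS' [FORCE]. ROWS is JSON, a list of rows, each a list of 3 entries, a list of its own where there are three numbers: the shift along the world's x, y, z each as a share of 50 mm, from -1 to 1, then the turn, a rotation vector about the world's x, y, z each as a share of 6 degrees, from -1 to 1, then the opening, from 0 (shut) to 1 (fully open). A call has 1 to 20 rows; each row shifts and turns the commanded pose from where the row before left it; what a row does not reach is not made up. A row lasts 1/10 s, in which the tool goes at most 50 mm and 8.59 degrees, less where a joint would pass 70% of its speed; a pose out of reach is approached as far as the arm can. A call with a number of a shift or a turn outside -1 to 1 is refused whole. A call with a gripper value outside its range is refused whole. The fingers move at their own pace and stop on an object; FORCE is the grip in N (left out, the last holds). Time passes only in rows, so rows that do not move let the fingers close. It gives the time, the measured TCP pose, the force, the opening and the grip force at its end, in the units of the state.
- sensors.get_obs(): the state, without advancing time (a new reading comes with each control period).
- eyes.read_camera(name): name is "scene" or "top"; returns (picture, depth): 400x640x3 uint8, blue, green, red; 400x640 float32, m along the optical axis (not along the pixel's ray), 0 where there is no reading.
- eyes.get_calibration(name): a dict with "fov_y" (degrees; the focal length in pixels is half the picture's height over the tangent of half this angle, whatever the lens; pixels are square), "cx", "cy" (the principal point, pixels), "position" and "orientation" of the camera in the world. Camera axes: x right, y up, looking along -z (the intrinsics and any distortion apply to the point x, -y, -z); pixel columns grow to the right and rows downward; lengths in m; the calibration is good to about 2 mm. A picture is of the moment at which its call begins. get_calibration takes no time and is no camera call.
- bot.sign_off(): hands the job in; it is judged then, once.
The state is a dict: "time": time; "joint_pos": joint angles; "qvel": joint speeds; "joint_torque": joint torques, N m; "eef_pos": TCP position; "ee_rot": TCP orientation; "force": force on the tool from outside, world axes, zero at the start; "ft_torque": the same for the moment, N m; "width": opening from 0.0 (shut) to 1.0 (fully open); "gripper_force": force on a finger pad.
Only numpy, scipy, OpenCV 4.12 (cv2) and the standard library are available. Lean on these libraries where they do the work, as an engineer would, in place of code of your own. Each camera call takes 0.05 s, during which the arm holds its last target. There are 200 camera calls.

TASK

Pull the parts drawer all the way out to its stop and lay every sand core that is in it flat and side by side in the blue carrier tray, while the carrier still stands where it is. Then push the loaded carrier along the table, never lifting it, until it sits inside the yellow frame and square with it. Leave the drawer fully shut and the lamp head swung over the middle of the yellow frame, and do not disturb the tin or the brush.

Things in the scene. Friction and masses are not known exactly. Their poses are not given: they have to be found in the camera images.
- carrier: blue loose shallow tray, 240 mm (its x) by 170 mm (its y) by 20 mm high, 0.6 kg; walls and floor 6 mm thick, so the inside is 228 x 158 x 14 mm. Origin: centre of its underside, z up. Too wide to grip; it is pushed by its outer walls
- frame: yellow rectangle painted flat on the table, the target for the carrier: inside 290 mm (its x) by 220 mm (its y), lines 14 mm wide. Origin: its centre, on the table. The carrier's x is to lie along the frame's x, either way round
- cabinet_drawer0 (a joint): how far the drawer is pulled out, m: 0 shut, 0.166 at its stop; it starts slightly ajar. The drawer slides along the cabinet's -x axis
- cabinet: grey fixed cabinet with one orange-fronted drawer, 240 mm deep (x), 300 mm wide (y), 104 mm high. Origin: centre of its underside; its front looks to its own -x, roughly towards the robot. Drawer inside 252 mm wide, its floor 22 mm above the table, its side walls' top 82 mm and its front's top 92 mm above the table
- cabinet_drawer0_handle (a point): middle of the drawer's steel bar handle: level bar 120 mm long, 11 mm thick, along the cabinet's y, its axis 35 mm in front of the drawer front and about 66 mm above the table, on posts 51 mm either side of the middle. Moves with the drawer
- lamp_arm (a joint): angle of the lamp arm about its upright stiff hinge, rad, from -0.7 to 1.6; it grows as the arm swings clockwise seen from above. At 0 the arm points along the lamp base's -x. It stays where it is left
- lamp_hinge (a point): the lamp's hinge axis, at the top of the fixed post (244 mm above the table); the post stands on a round foot of 100 mm diameter beyond the frame
- lamp_head (a point): centre of the white round lamp head's underside (head 110 mm across, underside 205 mm above the table), 220 mm from the hinge axis
- lamp_knob (a point): middle of the gripping knob, a black upright round peg on top of the lamp head: 22 mm diameter, its axis through the head's centre, from 255 to 305 mm above the table; this point is 285 mm above the table
- core1: sand-coloured foundry core, a loose bar: square body 80 x 40 x 40 mm with a round stub (24 mm diameter, 12 mm long) at each end, 104 mm over all along its x, 0.2 kg. Origin: its centre. There are two or three cores; they start in the drawer side by side, lying along the drawer's depth, centres about 76 mm apart
- core2: second core, the same as core1; may be absent
- core3: third core, the same as core1; may be absent
- tin: metal tin with paper label, 84 mm diameter, 60 mm tall; not to be disturbed. Origin: centre of its underside
- brush: hand brush 200 mm long lying on the table; not to be disturbed. Origin: its underside at the middle, x along it

How it is judged:
On the way, in this order (a step that is already met when the one before it is completed fails the run):
1. the drawer is pulled out to its stop (at least 157 mm) (value of joint cabinet_drawer0 above 0.157 m), for 0.2 s.
2. every core lies flat inside the carrier while the carrier is still outside the yellow frame (x of core1 in the frame of carrier between -0.114 and 0.114 m and y of core1 in the frame of carrier between -0.079 and 0.079 m and z of each of core1, core2, core3 in the frame of carrier below 0.036 m and linear speed of each of core1, core2, core3 below 0.03 m/s and x of core2 in the frame of carrier between -0.114 and 0.114 m and y of core2 in the frame of carrier between -0.079 and 0.079 m and x of core3 in the frame of carrier between -0.114 and 0.114 m and y of core3 in the frame of carrier between -0.079 and 0.079 m and horizontal distance between carrier and frame above 0.12 m), for 0.2 s.
3. the carrier, with every core in it, sits inside the yellow frame (x of core1 in the frame of carrier between -0.114 and 0.114 m and y of core1 in the frame of carrier between -0.079 and 0.079 m and z of each of core1, core2, core3 in the frame of carrier below 0.036 m and linear speed of each of core1, core2, core3, carrier below 0.03 m/s and x of core2 in the frame of carrier between -0.114 and 0.114 m and y of core2 in the frame of carrier between -0.079 and 0.079 m and x of core3 in the frame of carrier between -0.114 and 0.114 m and y of core3 in the frame of carrier between -0.079 and 0.079 m and x of carrier in the frame of frame between -0.028 and 0.028 m and y of carrier in the frame of frame between -0.028 and 0.028 m and angle between the x axis of carrier and the x axis of frame, either way round below 0.2 rad), for 0.2 s.
At the end, for the whole second after the job is handed in: Every core lies flat inside the carrier's walls; the carrier's centre is within 28 mm of the frame's centre along each of the frame's axes and within 0.2 rad of square; the drawer is shut to within 8 mm; the lamp head is within 35 mm of being straight above the frame's centre; all at rest (all of step 3 and value of joint cabinet_drawer0 below 0.008 m and horizontal distance between lamp_head and frame below 0.035 m); the robot touches nothing.
It fails at once if the tin is moved by more than 30 mm (distance of tin from where it was at the start of the episode above 0.03 m).
It fails at once if the brush is moved by more than 30 mm (distance of brush from where it was at the start of the episode above 0.03 m).
It fails at once if the carrier is lifted off the table by more than 20 mm (height (world z) of carrier above 0.02 m).
Of core1, core2, core3 only 2 to 3 are there at a start; the rules pass over those that are not, and their reading is None.
At some moment in a run one of carrier may be knocked a few centimetres aside while the robot is not near it.
Once in a run the grip may slacken for a moment while it holds something.
It also fails if it takes over 210 s, if anything falls off the work surface, if the arm or the gripper's body presses on something with over 40 N, if the wrist force passes 120 N, or if a joint passes its speed limit or range.

## Working session

There is one attempt and no reset: what is moved stays moved. The work goes in short steps, Python scripts to look and compute and a shell command to move; the robot and the scene stay as the last step left them, time stands still between calls to the robot, and variables do not carry over. Pictures are saved under pics/ and viewed, at most 14 in all, crops included, and the job is handed in when it is done.

```bash
mkdir -p pics; ls
cat > h.py <<'E'
import numpy as np,cv2
from scipy.spatial.transform import Rotation as R
from bench import sensors,eyes,bot
def cal(n):
    c=eyes.get_calibration(n); return c
def rot(c):
    o=np.array(c['orientation'],float)
    return R.from_rotvec(o).as_matrix() if o.size==3 else (R.from_quat(o).as_matrix() if o.size==4 else o.reshape(3,3))
def ray(n,u,v):
    c=cal(n); f=200/np.tan(np.radians(c['fov_y'])/2)
    d=np.array([(u-c['cx'])/f,-(v-c['cy'])/f,-1.0])
    return np.array(c['position']),rot(c)@d
def onz(n,u,v,z):
    p,d=ray(n,u,v); return p+d*(z-p[2])/d[2]
def cloud(n,dep):
    c=cal(n); f=200/np.tan(np.radians(c['fov_y'])/2)
    v,u=np.mgrid[0:400,0:640]
    P=np.stack([(u-c['cx'])/f*dep,-(v-c['cy'])/f*dep,-dep],-1)
    return P@rot(c).T+np.array(c['position'])
def proj(n,P):
    c=cal(n); f=200/np.tan(np.radians(c['fov_y'])/2)
    q=rot(c).T@(np.array(P)-np.array(c['position'])); return c['cx']+f*q[0]/-q[2],c['cy']-f*q[1]/-q[2]
E
python3 - <<'E'
from h import *
for n in('scene','top'):
    print(cal(n)); a,d=eyes.read_camera(n); cv2.imwrite(f'pics/{n}0.png',a); np.save(f'{n}0.npy',d); print((d==0).mean())
print(sensors.get_obs())
E
```

```text
pics
{'fov_y': 45.42444065073595, 'cx': 322.7066410193803, 'cy': 200.687458609646, 'position': array([ 1.51579865, -0.0360838 ,  1.29812016]), 'orientation': array([0.54991265, 0.50956811, 1.39264924])}
0.00403125
{'fov_y': 54.35082641187801, 'cx': 317.64109557694314, 'cy': 194.4264336399029, 'position': array([0.49619692, 0.03111015, 1.3880125 ]), 'orientation': array([ 0.09436902, -0.09458116, -1.5897395 ])}
0.004140625
{'time': 0.1, 'joint_pos': array([-1.38119155,  0.53707393, -0.00443872,  1.53873669,  0.00263587,
        1.06725348, -0.07121427]), 'qvel': array([-1.04499508e-03, -9.12905149e-04, -8.07040921e-04, -3.78033361e-03,
       -1.75670143e-03,  4.57479103e-04,  9.08647122e-05]), 'joint_torque': array([ 1.56406575e-03, -5.72084963e+01,  9.93387178e-01, -2.52230823e+01,
       -5.61449281e-02,  1.35554242e-02,  4.99409384e-05]), 'eef_pos': array([0.16439307, 0.62858047, 0.40395185]), 'ee_rot': array([-4.00599931e-01, -3.11589834e+00,  2.30176517e-03]), 'force': array([-0.42282884,  0.03000054, -1.12553356]), 'ft_torque': array([-0.01689471, -0.02185176, -0.00626324]), 'gripper_force': 0.0, 'width': 0.9978751718871316}
```

View pics/scene0.png

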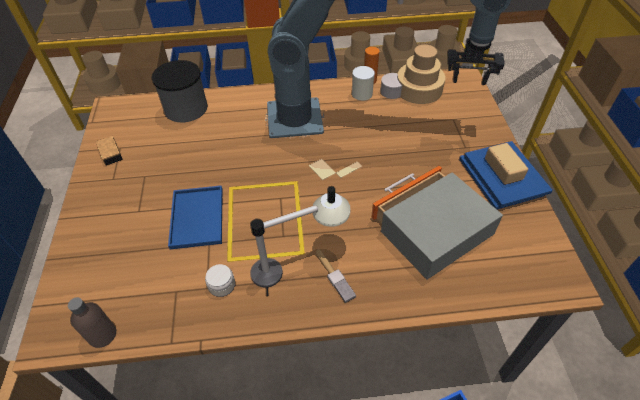

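View pics/top0.png

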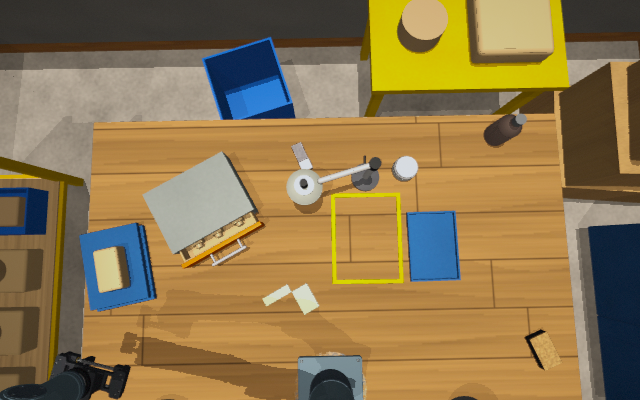

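The scene view shows the carrier (195,216), frame (265,220), lamp head (332,205), cabinet (440,220), tin (220,280) and brush (340,285), plus a decoy blue tray at (505,172). In the top view these are the frame (367,238), carrier (432,245), drawer front (225,243), handle (230,250), knob (304,185) and hinge (375,163).

Run:
```python
from h import *
np.set_printoptions(precision=3,suppress=True)
P={n:cloud(n,np.load(f'{n}0.npy')) for n in('scene','top')}
I={n:cv2.imread(f'pics/{n}0.png') for n in P}
def rng(n,h0,h1,s=120,v=80):
    return cv2.inRange(cv2.cvtColor(I[n],cv2.COLOR_BGR2HSV),(h0,s,v),(h1,255,255))>0
def rect(xy):
    r=cv2.minAreaRect(xy.astype(np.float32)); return r
for n in P:
    p=P[n]; box=(p[...,0]>.1)&(p[...,0]<1)&(abs(p[...,1])<.9)&(p[...,2]<.35)&(p[...,2]>-.03)
    print(n)
    for nm,(a,b,zr) in dict(blue=(95,125,(-.01,.06)),yellow=(22,34,(-.02,.02)),orange=(5,16,(.03,.15))).items():
        m=rng(n,a,b,{'blue':120,'yellow':170,'orange':200}[nm],120 if nm!='blue' else 50)&box&(p[...,2]>zr[0])&(p[...,2]<zr[1])
        k,l,st,c=cv2.connectedComponentsWithStats(m.astype(np.uint8))
        for i in range(1,k):
            if st[i,4]>60:
                q=p[l==i]; print(nm,st[i,4],c[i],rect(q[:,:2]),np.percentile(q[:,2],[5,50,95]))
p=P['top']
# cabinet top
m=(abs(p[...,2]-.104)<.006)&(p[...,0]>.4)&(p[...,1]>.2)
print('cab',rect(p[m][:,:2]),p[m][:,2].mean())
m=(p[...,2]>.24)&(p[...,2]<.33)&(p[...,0]>.45)&(abs(p[...,1])<.3)
k,l,st,c=cv2.connectedComponentsWithStats(m.astype(np.uint8))
for i in range(1,k):
    if st[i,4]>5: q=p[l==i]; print('high',st[i,4],c[i],q.mean(0),q.max(0))
m=(p[...,2]>.19)&(p[...,2]<.26)&(p[...,0]>.45)&(abs(p[...,1])<.3); print('lamp',rect(p[m][:,:2]))
print('tin',onz('top',405,167,.06),'brush',onz('top',301,156,.02))
for n,px in dict(top=(304,184),scene=(331,190)).items(): print('knob',n,onz(n,*px,.305))
a=I['top'][170:290,160:300]; b=I['scene'][160:280,360:500]
cv2.imwrite('pics/c1.png',cv2.resize(np.vstack([a]),None,fx=5,fy=5,interpolation=cv2.INTER_CUBIC))
```

```text
scene
blue 2394 [504.254 180.336] ((0.4290943741798401, 0.7239859104156494), (0.26993003487586975, 0.215016171336174), 11.662613868713379) [0.015 0.04  0.046]
blue 2894 [196.124 217.526] ((0.4771225154399872, -0.3699137270450592), (0.24680377542972565, 0.16931326687335968), 0.8993481397628784) [0.001 0.006 0.019]
yellow 663 [251.19 214.48] ((0.5067898035049438, -0.14138346910476685), (0.24752135574817657, 0.32485246658325195), 89.39313507080078) [-0.005  0.     0.005]
yellow 270 [292.659 243.422] ((0.5922723412513733, -0.0768284797668457), (0.11823438853025436, 0.15437938272953033), 88.75572204589844) [-0.004  0.     0.005]
orange 255 [406.722 186.137] ((0.49686142802238464, 0.35046225786209106), (0.01692119613289833, 0.2924276888370514), 27.486268997192383) [0.084 0.09  0.095]
top
blue 3334 [432.91  245.831] ((0.4736936092376709, -0.3689078390598297), (0.23779848217964172, 0.17261362075805664), 0.9882476925849915) [0.001 0.006 0.019]
blue 3721 [119.212 266.028] ((0.4250915050506592, 0.7247185707092285), (0.267822265625, 0.21149487793445587), 11.462057113647461) [0.017 0.041 0.046]
yellow 1442 [366.372 238.895] ((0.5071563124656677, -0.14027190208435059), (0.2521466612815857, 0.32146376371383667), 89.46568298339844) [-0.005  0.     0.005]
cab ((0.5778064727783203, 0.5372693538665771), (0.22697803378105164, 0.5464926362037659), 28.32915496826172) 0.10316673183016045
high 1009 [325.106 178.716] [0.679 0.006 0.254] [0.741 0.111 0.309]
lamp ((0.6721204519271851, -0.01812015473842621), (0.1085992306470871, 0.28709542751312256), 6.512511253356934)
tin [ 0.745 -0.275  0.06 ] brush [0.801 0.086 0.02 ]
knob top [0.657 0.067 0.305]
knob scene [0.669 0.069 0.305]
```

View pics/c1.png

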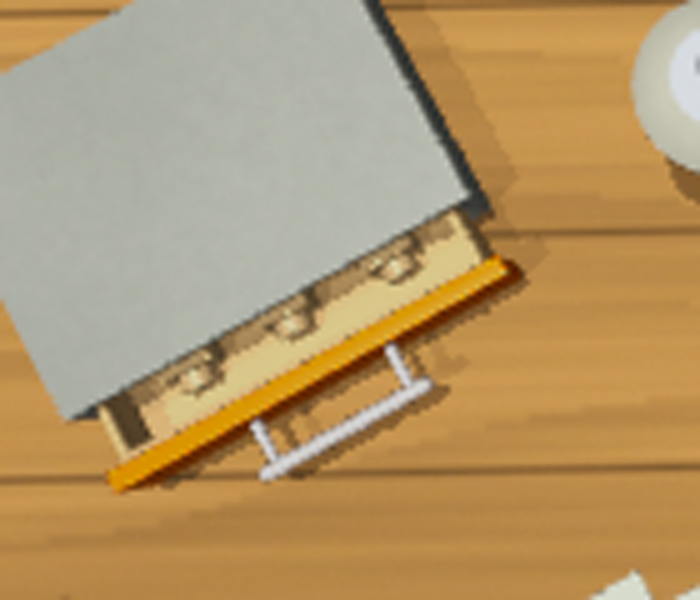

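The drawer holds three cores. The bar handle ends are at crop pixels (265,475) and (430,385), which is (213,265) and (246,247) in the full top picture.

```bash
cat >> h.py <<'E'
def tri(u1,u2):
    p,d=ray('top',*u1); q,e=ray('scene',*u2)
    A=np.stack([d,-e],1); s=np.linalg.lstsq(A,q-p,rcond=None)[0]
    a,b=p+d*s[0],q+e*s[1]; return (a+b)/2,np.linalg.norm(a-b)
E
python3 - <<'E'
from h import *
np.set_printoptions(precision=3,suppress=True)
A,B=onz('top',213,265,.066),onz('top',246,247,.066)
print(A,B,np.linalg.norm(A-B),(A+B)/2,np.degrees(np.arctan2(*(A-B)[[1,0]])))
# bright handle pixels in each view
for n,(u0,u1,v0,v1) in dict(top=(206,254,238,272),scene=(380,420,168,198)).items():
    I=cv2.imread(f'pics/{n}0.png')[v0:v1,u0:u1]; h=cv2.cvtColor(I,cv2.COLOR_BGR2HSV)
    m=((h[...,1]<60)&(h[...,2]>150)).astype(np.uint8)
    k,l,st,c=cv2.connectedComponentsWithStats(m)
    for i in range(1,k):
        if st[i,4]>8: print(n,st[i]+[u0,v0,0,0,0],c[i]+[u0,v0])
    P=cloud(n,np.load(f'{n}0.npy'))[v0:v1,u0:u1][m>0]; print('depth z',np.percentile(P[:,2],[10,50,90]),P.mean(0))
print('tri ends',tri((213,265),(387,191)),tri((246,247),(414,176)))
# grey cabinet
P=cloud('top',np.load('top0.npy')); h=cv2.cvtColor(cv2.imread('pics/top0.png'),cv2.COLOR_BGR2HSV)
m=(h[...,1]<50)&(abs(P[...,2]-.104)<.01)&(P[...,0]>.4)&(P[...,1]>.2)&(P[...,1]<.62)
k,l,st,c=cv2.connectedComponentsWithStats(m.astype(np.uint8)); i=1+st[1:,4].argmax()
print('cab',cv2.minAreaRect(P[l==i][:,:2].astype(np.float32)))
# lamp hinge
print('hinge top px',onz('top',375,163,.26),'scene',onz('scene',257,228,.26), 'foot',onz('top',365,181,.01),onz('scene',266,273,.01))
E
```

```text
[0.425 0.384 0.066] [0.483 0.274 0.066] 0.12438867934836732 [0.454 0.329 0.066] 117.47856233289424
top [210 239  36  27 142] [227.965 253.944]
depth z [0.067 0.07  0.073] [0.461 0.333 0.07 ]
scene [385 173  30  19  90] [399.133 181.733]
depth z [0.067 0.069 0.072] [0.46  0.331 0.069]
tri ends (array([ 0.423,  0.352, -0.006]), np.float64(0.09977814806216821)) (array([0.492, 0.313, 0.13 ]), np.float64(0.10234855392554242))
cab ((0.6355051398277283, 0.4285469055175781), (0.22535966336727142, 0.3003268837928772), 28.33115577697754)
hinge top px [ 0.722 -0.141  0.26 ] scene [ 0.74 -0.14  0.26] foot [ 0.707 -0.141  0.01 ] [ 0.731 -0.142  0.01 ]
```

```bash
python3 -m pendant '[[[0.728,-0.75,-0.26],[0,0,-0.985],0.28],[[0.728,-0.75,-0.26],[0,0,-0.985],0.28],[[0.728,-0.75,-0.26],[0,0,-0.985],0.28],[[0.728,-0.75,-0.26],[0,0,-0.985],0.28],[[0.728,-0.75,-0.26],[0,0,-0.985],0.28],[[0.728,-0.75,-0.26],[0,0,-0.985],0.28],[[0.728,-0.75,-0.26],[0,0,-0.985],0.28],[[0.728,-0.75,-0.26],[0,0,-0.985],0.28],[[0,0,0],[0,0,0],0.28],[[0,0,0],[0,0,0],0.28],[[0,0,0],[0,0,0],0.28]]' 40
cat >> h.py <<'E'
def st():
    o=sensors.get_obs(); M=R.from_rotvec(o['ee_rot']).as_matrix()
    g=o['eef_pos']+.147*M[:,2]
    print('t',round(o['time'],2),'tcp',np.round(o['eef_pos'],4),'grasp',np.round(g,4),'zax',np.round(M[:,2],3),'yaw',round(np.degrees(np.arctan2(M[1,1],M[0,1])),2),'w',round(o['width'],3),'F',np.round(o['force'],1),'gf',round(o['gripper_force'],1))
    return g
E
python3 -c "
from h import *
st()"
```

```text
time: 1.2
eef_pos: [0.4339, 0.3515, 0.3081]
ee_rot: [-1.613, -2.695, -0.0]
force: [-0.4, -0.1, 1.1]
width: 0.28
gripper_force: 0.0
t 1.2 tcp [0.4339 0.3515 0.3081] grasp [0.4338 0.3516 0.1611] zax [-0.001  0.001 -1.   ] yaw 28.2 w 0.28 F [-0.4 -0.1  1.1] gf 0.0
```

```bash
python3 -m pendant '[[[0.42,-0.45,0],[0,0,0],0.28],[[0,0,-0.46],[0,0,0],0.28],[[0,0,-0.46],[0,0,0],0.28],[[0,0,-0.46],[0,0,0],0.28],[[0,0,-0.46],[0,0,0],0.28],[[0,0,0],[0,0,0],0.28],[[0,0,0],[0,0,0],0.28]]'
python3 - <<'E'
from h import *
st()
a,d=eyes.read_camera('scene'); cv2.imwrite('pics/s1.png',cv2.resize(a[120:240,350:490],None,fx=5,fy=5,interpolation=cv2.INTER_CUBIC))
E
```

```text
time: 1.9
eef_pos: [0.4552, 0.329, 0.2165]
ee_rot: [-1.613, -2.695, -0.0]
force: [0.2, 0.9, 0.2]
width: 0.279
gripper_force: 0.0
t 1.9 tcp [0.4552 0.329  0.2165] grasp [0.4551 0.3291 0.0695] zax [-0.001  0.    -1.   ] yaw 28.2 w 0.279 F [0.2 0.9 0.2] gf 0.0
```

View pics/s1.png

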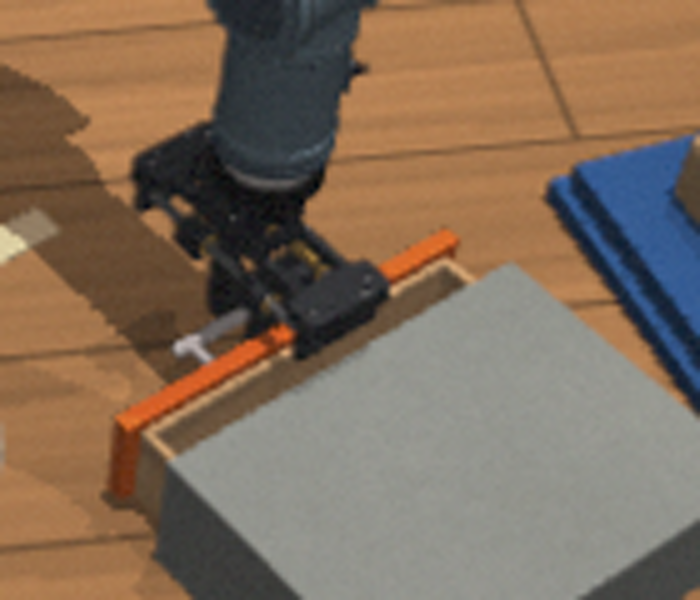

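The fingers straddle the bar at crop pixel (250,320), so I close them and pull.

```bash
python3 -m pendant '[[[0,0,0],[0,0,0],0],[[0,0,0],[0,0,0],0],[[0,0,0],[0,0,0],0],[[0,0,0],[0,0,0],0],[[-0.22,-0.118,0],[0,0,0],0],[[-0.22,-0.118,0],[0,0,0],0],[[-0.22,-0.118,0],[0,0,0],0],[[-0.22,-0.118,0],[0,0,0],0],[[-0.22,-0.118,0],[0,0,0],0],[[-0.22,-0.118,0],[0,0,0],0],[[-0.22,-0.118,0],[0,0,0],0],[[-0.22,-0.118,0],[0,0,0],0],[[0,0,0],[0,0,0],0]]' 40
python3 - <<'E'
from h import *
st()
E
```

```text
time: 3.25
eef_pos: [0.3672, 0.2804, 0.2172]
ee_rot: [-1.616, -2.694, -0.001]
force: [-1.5, -0.8, 8.6]
width: 0.11
gripper_force: 40.0
t 3.25 tcp [0.3672 0.2804 0.2172] grasp [0.3672 0.2805 0.0702] zax [-0.     0.001 -1.   ] yaw 28.08 w 0.11 F [-1.5 -0.8  8.6] gf 40.0
```

```bash
python3 -m pendant '[[[-0.088,-0.047,0],[0,0,0],0],[[-0.088,-0.047,0],[0,0,0],0],[[-0.088,-0.047,0],[0,0,0],0],[[-0.088,-0.047,0],[0,0,0],0],[[-0.088,-0.047,0],[0,0,0],0],[[0,0,0],[0,0,0],0]]'
python3 - <<'E'
from h import *
st()
a,d=eyes.read_camera('scene'); cv2.imwrite('pics/s2.png',cv2.resize(a[110:280,340:520],None,fx=4,fy=4)[:600])
E
```

```text
time: 3.85
eef_pos: [0.3473, 0.2696, 0.2172]
ee_rot: [1.616, 2.691, 0.008]
force: [4.4, 1.1, 6.5]
width: 0.108
gripper_force: 40.0
t 3.85 tcp [0.3473 0.2696 0.2172] grasp [0.3479 0.2701 0.0702] zax [ 0.005  0.003 -1.   ] yaw 28.04 w 0.108 F [4.4 1.1 6.5] gf 40.0
```

View pics/s2.png

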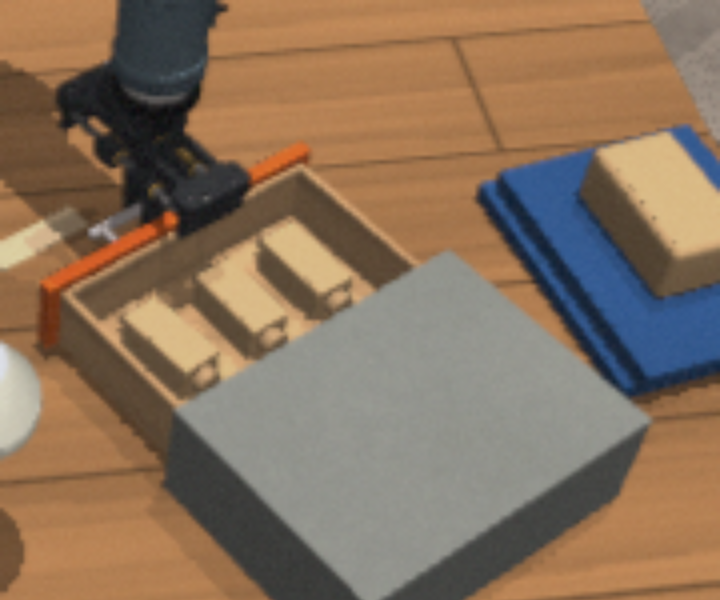

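```bash
python3 -m pendant '[[[-0.053,-0.028,0],[0,0,0],0],[[-0.053,-0.028,0],[0,0,0],0],[[0,0,0],[0,0,0],0]]'
python3 -c "
from h import *
st()"
```

```text
time: 4.2
eef_pos: [0.3456, 0.2688, 0.2174]
ee_rot: [1.614, 2.686, 0.023]
force: [18.8, 6.5, -15.0]
width: 0.108
gripper_force: 40.0
t 4.2 tcp [0.3456 0.2688 0.2174] grasp [0.3477 0.2701 0.0704] zax [ 0.014  0.009 -1.   ] yaw 27.99 w 0.108 F [ 18.8   6.5 -15. ] gf 40.0
```

At the stop: the force rises and the grasp point no longer moves. I release and retreat upwards.

```bash
python3 -m pendant '[[[0,0,0],[0,0,0],0],[[0,0,0],[0,0,0],0],[[0.07,0.04,0],[0,0,0],0.28],[[0,0,0],[0,0,0],0.28],[[0,0,0],[0,0,0],0.28],[[0,0,0.5],[0,0,0],0.28],[[0,0,0.8],[0,0,0],0.28],[[0,0,0.8],[0,0,-0.9],0.28],[[0,0,0.8],[0,0,-1],0.28],[[0,0,0.8],[0,0,-1],0.5],[[0,-0.8,0],[0,0,-1],0.6],[[0,-0.8,0],[0,0,-1],0.6],[[0,-0.8,0],[0,0,-1],0.6],[[0,-0.8,0],[0,0,-1],0.6],[[0,-0.8,0],[0,0,-1],0.6],[[0,-0.8,0],[0,0,-1],0.6],[[0,-0.8,0],[0,0,-1],0.6]]'
python3 - <<'E'
from h import *
np.set_printoptions(precision=4,suppress=True)
st()
for n in('top','scene'):
    a,d=eyes.read_camera(n); cv2.imwrite(f'pics/{n}2.png',a); np.save(f'{n}2.npy',d); P=cloud(n,d)
    h=cv2.cvtColor(a,cv2.COLOR_BGR2HSV)
    m=(P[...,2]>.05)&(P[...,2]<.072)&(P[...,0]>.36)&(P[...,0]<.62)&(P[...,1]>.2)&(P[...,1]<.5)
    k,l,s,c=cv2.connectedComponentsWithStats(m.astype(np.uint8))
    for i in range(1,k):
        if s[i,4]>50:
            q=P[l==i]; print(n,s[i,4],c[i],cv2.minAreaRect(q[:,:2].astype(np.float32)),np.median(q[:,2]))
    m=(h[...,0]<17)&(h[...,0]>4)&(h[...,1]>190)&(P[...,2]>.082)&(P[...,2]<.1)&(P[...,0]<.6)&(P[...,1]>.1)
    q=P[m]; print('front',cv2.minAreaRect(q[:,:2].astype(np.float32)))
E
```

```text
time: 5.9
eef_pos: [0.3427, -0.0134, 0.4008]
ee_rot: [-2.74, -1.534, 0.002]
force: [0.6, -0.3, 1.0]
width: 0.6
gripper_force: 0.0
t 5.9 tcp [ 0.3427 -0.0134  0.4008] grasp [ 0.3425 -0.0133  0.2538] zax [-0.002  0.001 -1.   ] yaw -31.53 w 0.6 F [ 0.6 -0.3  1. ] gf 0.0
top 321 [248.6636 243.6106] ((0.49454784393310547, 0.2670791745185852), (0.10275322198867798, 0.040271639823913574), 31.64812660217285) 0.06072666507555624
top 328 [228.2134 254.6982] ((0.4578247368335724, 0.3354004919528961), (0.10333999991416931, 0.04091238975524902), 26.5097599029541) 0.060419973005317984
top 85 [191.2706 267.4824] ((0.42032086849212646, 0.4597780108451843), (0.13400493562221527, 0.0038673803210258484), 28.46813201904297) 0.06147055414746516
top 332 [208.8042 265.7771] ((0.4231177270412445, 0.4015796184539795), (0.10298247635364532, 0.04241553321480751), 24.983678817749023) 0.060646250871205454
front ((0.38569700717926025, 0.2903206944465637), (0.014386714436113834, 0.2852475941181183), 28.27076530456543)
scene 116 [428.9741 168.7586] ((0.40896785259246826, 0.45231372117996216), (0.11138397455215454, 
[... 261 characters left out ...]
8734703064, 0.39989590644836426), (0.10650250315666199, 0.04382334277033806), 26.844234466552734) 0.06003766877722927
scene 259 [399.9112 184.3359] ((0.45981937646865845, 0.3332537114620209), (0.1040964126586914, 0.04454440250992775), 27.569931030273438) 0.0605627909848947
scene 271 [382.2583 194.0775] ((0.4953041076660156, 0.26567596197128296), (0.10661163926124573, 0.04349756985902786), 30.877094268798828) 0.06014242420829108
scene 91 [373.4066 205.5495] ((0.5438752770423889, 0.2240445911884308), (0.10075057297945023, 0.00739707425236702), 29.176692962646484) 0.061824459285700906
front ((0.15196767449378967, 0.3490224778652191), (0.21817781031131744, 0.6898542642593384), 76.34407806396484)
```

View pics/top2.png

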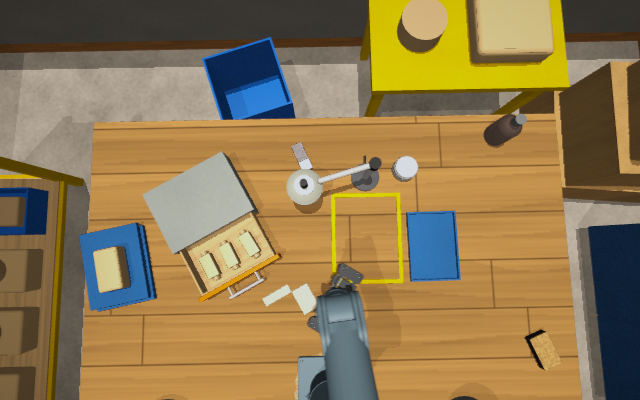

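Drawer fully out; cores at pixels (209,266), (228,255) and (249,244), with the carrier unmoved at (432,245). I'll take the right-hand core first.

```bash
python3 -m pendant '[[[0.51,0.93,0],[0,0,-0.76],0.62],[[0.51,0.93,0],[0,0,-0.76],0.62],[[0.51,0.93,0],[0,0,-0.76],0.62],[[0.51,0.93,0],[0,0,-0.76],0.62],[[0.51,0.93,0],[0,0,-0.76],0.62],[[0.51,0.93,0],[0,0,-0.76],0.62],[[0,0,-0.7],[0,0,0],0.62],[[0,0,-0.7],[0,0,0],0.62],[[0,0,-0.7],[0,0,0],0.62],[[0,0,0],[0,0,0],0.62],[[0,0,0],[0,0,0],0.62]]' 
python3 -c "
from h import *
st()"
```

```text
time: 7.1
eef_pos: [0.4878, 0.2514, 0.2962]
ee_rot: [3.025, 0.848, -0.003]
force: [-0.1, 0.0, 0.8]
width: 0.619
gripper_force: 0.0
t 7.1 tcp [0.4878 0.2514 0.2962] grasp [0.4875 0.2512 0.1492] zax [-0.002 -0.001 -1.   ] yaw -58.66 w 0.619 F [-0.1  0.   0.8] gf 0.0
```

```bash
python3 -m pendant '[[[0.15,0.3,0],[0,0,0],0.62],[[0,0,-0.5],[0,0,0],0.62],[[0,0,-0.5],[0,0,0],0.62],[[0,0,-0.5],[0,0,0],0.62],[[0,0,-0.48],[0,0,0],0.62],[[0,0,0],[0,0,0],0.62],[[0,0,0],[0,0,0],0],[[0,0,0],[0,0,0],0],[[0,0,0],[0,0,0],0],[[0,0,0],[0,0,0],0]]' 40
python3 -c "
from h import *
st()"
```

```text
time: 8.1
eef_pos: [0.4967, 0.2667, 0.1992]
ee_rot: [-3.024, -0.847, -0.005]
force: [-1.6, 0.1, 7.1]
width: 0.449
gripper_force: 40.0
t 8.1 tcp [0.4967 0.2667 0.1992] grasp [0.497  0.2671 0.0522] zax [ 0.003  0.002 -1.   ] yaw -58.69 w 0.449 F [-1.6  0.1  7.1] gf 40.0
```

```bash
python3 -m pendant '[[[0,0,0.5],[0,0,0],0],[[0,0,0.8],[0,0,0],0],[[0,0,0.9],[0,0,0],0],[[-0.2,-0.91,0.2],[0,0,0],0],[[-0.2,-0.91,0],[0,0,0.6],0],[[-0.2,-0.91,0],[0,0,0.9],0],[[-0.2,-0.91,0],[0,0,0.9],0],[[-0.2,-0.91,0],[0,0,0.9],0],[[-0.2,-0.91,0],[0,0,0.9],0],[[-0.2,-0.91,0],[0,0,0.9],0],[[0.33,-0.91,0],[0,0,0.9],0],[[0.33,-0.91,0],[0,0,0.9],0],[[0.33,-0.91,0],[0,0,0.9],0],[[0.33,-0.91,0],[0,0,0.9],0],[[0.33,-0.91,0],[0,0,0.9],0],[[0.33,-0.91,0],[0,0,0.35],0],[[0.33,-0.91,0],[0,0,0],0],[[0,0,0],[0,0,0],0],[[0,0,0],[0,0,0],0]]'
cat > carr.py <<'E'
from h import *
np.set_printoptions(precision=4,suppress=True)
def carr(save=None,nms=('top','scene')):
  for n in nms:
    a,d=eyes.read_camera(n); P=cloud(n,d); h=cv2.cvtColor(a,cv2.COLOR_BGR2HSV)
    if save: cv2.imwrite(f'pics/{n}{save}.png',a)
    m=(cv2.inRange(h,(95,120,50),(125,255,255))>0)&(P[...,1]<.4)&(P[...,0]>.2)&(P[...,0]<.9)&(P[...,2]>.012)&(P[...,2]<.03)
    if m.sum()>20: print(n,'carrier rim',m.sum(),cv2.minAreaRect(P[m][:,:2].astype(np.float32)))
    m=(P[...,2]>.036)&(P[...,2]<.06)&(P[...,1]<.1)&(P[...,1]>-.5)&(P[...,0]<.66)&(P[...,0]>.3)
    k,l,s,c=cv2.connectedComponentsWithStats(m.astype(np.uint8))
    for i in range(1,k):
        if s[i,4]>80: q=P[l==i]; print(n,'core',s[i,4],cv2.minAreaRect(q[:,:2].astype(np.float32)),np.median(q[:,2]))
E
python3 -c "
from carr import *
st();carr()"
```

```text
time: 10.0
eef_pos: [0.5407, -0.3721, 0.3173]
ee_rot: [2.204, 2.238, -0.001]
force: [0.4, 0.4, -1.9]
width: 0.452
gripper_force: 40.0
t 10.0 tcp [ 0.5407 -0.3721  0.3173] grasp [ 0.5406 -0.3721  0.1703] zax [-0.    -0.001 -1.   ] yaw 0.88 w 0.452 F [ 0.4  0.4 -1.9] gf 40.0
top carrier rim 255 ((0.47392386198043823, -0.368726521730423), (0.23755082488059998, 0.17118100821971893), 0.7849123477935791)
scene carrier rim 370 ((0.4771638512611389, -0.36957716941833496), (0.2452574074268341, 0.1698177456855774), 0.4296564757823944)
```

```bash
python3 -m pendant '[[[0,0.04,-0.8],[0,0,0],0],[[0,0,-0.8],[0,0,0],0],[[0,0,-0.5],[0,0,0],0],[[0,0,-0.3],[0,0,0],0],[[0,0,-0.26],[0,0,0],0],[[0,0,0],[0,0,0],0],[[0,0,0],[0,0,0],0.54],[[0,0,0],[0,0,0],0.54],[[0,0,0],[0,0,0],0.54],[[0,0,0],[0,0,0],0.54],[[0,0,0.3],[0,0,0],0.54],[[0,0,0.6],[0,0,0],0.54],[[0,0,0.9],[0,0,0],0.54],[[-0.2,0.3,0.9],[0,0,0],0.62],[[-0.3,0.8,0.2],[0,0,0],0.62],[[-0.3,0.9,0],[0,0,0],0.62],[[-0.3,0.9,0],[0,0,-0.5],0.62],[[-0.3,0.9,0],[0,0,-0.9],0.62]]'
python3 -c "
from carr import *
st();carr()"
```

```text
time: 11.9
eef_pos: [0.4705, -0.1775, 0.3305]
ee_rot: [2.363, 2.069, 0.003]
force: [0.6, 0.8, 0.5]
width: 0.616
gripper_force: 0.0
t 11.9 tcp [ 0.4705 -0.1775  0.3305] grasp [ 0.4708 -0.1775  0.1835] zax [ 0.002  0.    -1.   ] yaw -7.58 w 0.616 F [0.6 0.8 0.5] gf 0.0
top carrier rim 318 ((0.47392112016677856, -0.3693028390407562), (0.23776237666606903, 0.17087875306606293), 0.8587170839309692)
top core 292 ((0.5412431955337524, -0.37020429968833923), (0.039567478001117706, 0.1053532063961029), 1.4223970174789429) 0.04474303735921503
scene carrier rim 419 ((0.47708556056022644, -0.37003418803215027), (0.24445469677448273, 0.1691107451915741), 0.9048703908920288)
scene core 280 ((0.5443906188011169, -0.37751325964927673), (0.044266462326049805, 0.0917380303144455), 2.8826427459716797) 0.044412789644719286
```

```bash
python3 -m pendant '[[[-0.25,0.93,0],[0,0,-0.92],0.62],[[-0.25,0.93,0],[0,0,-0.92],0.62],[[-0.25,0.93,0],[0,0,-0.92],0.62],[[-0.25,0.93,0],[0,0,-0.92],0.62],[[0,0.93,0],[0,0,-0.92],0.62],[[0,0.93,0],[0,0,-0.92],0.62],[[0,0.93,0],[0,0,-0.92],0.62],[[0.19,0.93,0],[0,0,-0.92],0.62],[[0.19,0.93,0],[0,0,-0.92],0.62],[[0.19,0.93,0],[0,0,-0.92],0.62],[[0.19,0.93,0],[0,0,0],0.62],[[0,0,0],[0,0,0],0.62],[[0,0,0],[0,0,0],0.62]]'
python3 -c "
from h import *
st()"
```

```text
time: 13.3
eef_pos: [0.4597, 0.3331, 0.3297]
ee_rot: [3.051, 0.747, 0.001]
force: [0.4, -0.7, 0.4]
width: 0.62
gripper_force: 0.0
t 13.3 tcp [0.4597 0.3331 0.3297] grasp [0.4598 0.3332 0.1827] zax [ 0.001  0.    -1.   ] yaw -62.47 w 0.62 F [ 0.4 -0.7  0.4] gf 0.0
```

```bash
python3 -m pendant '[[[0,0.02,-0.8],[0,0,0],0.62],[[0,0,-0.8],[0,0,0],0.62],[[0,0,-0.5],[0,0,0],0.62],[[0,0,-0.5],[0,0,0],0.62],[[0,0,0],[0,0,0],0.62],[[0,0,0],[0,0,0],0.62],[[0,0,0],[0,0,0],0],[[0,0,0],[0,0,0],0],[[0,0,0],[0,0,0],0],[[0,0,0],[0,0,0],0],[[0,0,0.5],[0,0,0],0],[[0,0,0.8],[0,0,0],0],[[0,0,0.9],[0,0,0],0],[[0,0,0.2],[0,0,0],0],[[0,0,0],[0,0,0],0]]' 40
python3 -c "
from h import *
st()"
```

```text
time: 14.8
eef_pos: [0.4596, 0.3339, 0.3209]
ee_rot: [-3.05, -0.744, -0.005]
force: [-0.0, -0.3, -3.1]
width: 0.453
gripper_force: 4.0
t 14.8 tcp [0.4596 0.3339 0.3209] grasp [0.46   0.3343 0.1739] zax [ 0.003  0.003 -1.   ] yaw -62.58 w 0.453 F [-0.  -0.3 -3.1] gf 4.0
```

The grip force has dropped to 4 N, so the grip has slackened. I'll hold still and check.

```bash
python3 -m pendant '[[[0,0,0],[0,0,0],0],[[0,0,0],[0,0,0],0],[[0,0,0],[0,0,0],0]]' 40
python3 - <<'E'
from h import *
st()
a,d=eyes.read_camera('scene'); cv2.imwrite('pics/s3.png',cv2.resize(a[90:240,340:500],None,fx=4,fy=4)); P=cloud('scene',d)
E
```

```text
time: 15.1
eef_pos: [0.4587, 0.3333, 0.3176]
ee_rot: [3.051, 0.744, -0.004]
force: [-1.0, -0.2, -3.1]
width: 0.447
gripper_force: 40.0
t 15.1 tcp [0.4587 0.3333 0.3176] grasp [0.4584 0.333  0.1706] zax [-0.002 -0.002 -1.   ] yaw -62.59 w 0.447 F [-1.  -0.2 -3.1] gf 40.0
```

View pics/s3.png

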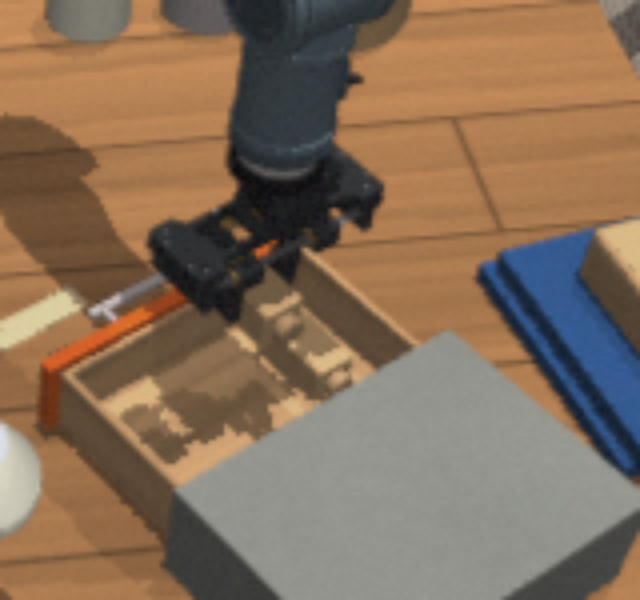

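The core is still held: its stub shows between the fingers at crop (288,322). I'll measure whether it slipped or tilted.

Run:
```python
from h import *
np.set_printoptions(precision=3,suppress=True)
a,d=eyes.read_camera('scene'); P=cloud('scene',d)
m=(P[...,2]>.09)&(P[...,2]<.2)&(abs(P[...,0]-.459)<.09)&(abs(P[...,1]-.333)<.09)
ex=np.array([np.cos(np.radians(27.4)),np.sin(np.radians(27.4))]); ey=np.array([-ex[1],ex[0]])
h=cv2.cvtColor(a,cv2.COLOR_BGR2HSV); m&=(h[...,1]>60)&(h[...,2]>60)&(h[...,0]<30)
q=P[m]; r=q[:,:2]-[.4584,.333]; L=r@ex; W=r@ey; print(len(q))
for lo in np.arange(-.06,.08,.01):
    s=(L>=lo)&(L<lo+.01)
    if s.sum(): print(round(lo,2),s.sum(),'W',W[s].min(),W[s].max(),'z',q[s,2].min(),q[s,2].max())
a,d=eyes.read_camera('top'); P=cloud('top',d)
h=cv2.cvtColor(a,cv2.COLOR_BGR2HSV)
m=(P[...,2]>.09)&(P[...,2]<.2)&(abs(P[...,0]-.459)<.09)&(abs(P[...,1]-.333)<.09)&(h[...,1]>60)&(h[...,0]<30)
q=P[m]; r=q[:,:2]-[.4584,.333]; L=r@ex; W=r@ey; print('top',len(q))
for lo in np.arange(-.06,.08,.01):
    s=(L>=lo)&(L<lo+.01)
    if s.sum(): print(round(lo,2),s.sum(),'W',W[s].min(),W[s].max(),'z',q[s,2].min(),q[s,2].max())
```

```text
271
-0.01 6 W 0.011398947293613898 0.026728837232952364 z 0.17667483688905428 0.19795482969880607
0.0 19 W -0.021450595280216703 0.022326092818835953 z 0.1420380036789506 0.18001651049588663
0.01 45 W -0.024650944277055244 0.022727424436869283 z 0.1409038377641647 0.1832276277545819
0.02 46 W -0.02364139938653059 0.015417796784239473 z 0.13879512942846395 0.18471760079550115
0.03 69 W -0.024579839853881513 0.018388729059887157 z 0.13627285172354275 0.18452199614987186
0.04 37 W -0.023386364258882693 0.012184443110596094 z 0.14657158741399545 0.17924460885741822
0.05 11 W -0.011202623629849862 0.008533525956089156 z 0.1507098072761044 0.17329045860097114
0.08 4 W -0.014608884087159352 0.04634756577552101 z 0.10107156572973164 0.10559716937275687
top 246
-0.06 7 W -0.010642569840654712 0.008399974788744526 z 0.16264210118826128 0.1730247265669862
-0.05 31 W -0.015728126370998085 0.016541105475730154 z 0.14917827871416178 0.1791322575127805
-0.04 52 W -0.019402412686544124 0.020268813977276857 z 0.14047798836189784 0.18331299230994413
-0.03 27 W -0.019413037787978017 0.018517833953890398 z 0.1462560241149986 0.18438769812811517
-0.01 3 W -0.011071355709830335 -0.006683926747492791 z 0.17480144535494757 0.1792348774257322
0.0 6 W -0.01251097714788498 -0.007574281146782085 z 0.1771246975030607 0.18672205901324213
0.01 6 W -0.01210489117662152 -0.007267984232157098 z 0.17531608550640754 0.18175312958639211
0.03 6 W -0.01241822220563373 -0.0016508322695114722 z 0.17610125006490374 0.17989999886560315
0.04 21 W -0.011204069298974894 0.009192350277240486 z 0.16145994203845349 0.17673542276070253
0.05 2 W -0.008468601563113411 -0.0028304734990522436 z 0.16743397930152581 0.17269249354175775
0.08 5 W -0.0076143364703667145 0.03412614431391589 z 0.09276733924277658 0.09850344808390377
```

No slip: the core spans z of about 0.14 to 0.18, level, centred about 10 mm below the grasp. Carrying on.

```bash
python3 -m pendant '[[[-0.1,-0.6,0],[0,0,0],0],[[-0.1,-0.96,0],[0,0,0.88],0],[[-0.1,-0.96,0],[0,0,0.88],0],[[-0.1,-0.96,0],[0,0,0.88],0],[[-0.1,-0.96,0],[0,0,0.88],0],[[-0.1,-0.96,0],[0,0,0.88],0],[[0,-0.96,0],[0,0,0.88],0],[[0,-0.96,0],[0,0,0.88],0],[[0,-0.96,0],[0,0,0.88],0],[[0,-0.96,0],[0,0,0.88],0],[[0.155,-0.96,0],[0,0,0.88],0],[[0.155,-0.96,0],[0,0,0.88],0],[[0.155,-0.96,0],[0,0,0.88],0],[[0.155,-0.96,0],[0,0,0],0],[[0.155,-0.96,0],[0,0,0],0],[[0.155,0,0],[0,0,0],0],[[0,0,0],[0,0,0],0],[[0,0,0],[0,0,0],0]]'
python3 -c "
from carr import *
st();carr()"
```

```text
time: 17.05
eef_pos: [0.4758, -0.3672, 0.3185]
ee_rot: [-2.204, -2.236, -0.001]
force: [-0.6, 0.5, -2.0]
width: 0.451
gripper_force: 40.0
t 17.05 tcp [ 0.4758 -0.3672  0.3185] grasp [ 0.4757 -0.3669  0.1715] zax [-0.001  0.002 -1.   ] yaw 0.84 w 0.451 F [-0.6  0.5 -2. ] gf 40.0
top carrier rim 296 ((0.47374647855758667, -0.367900013923645), (0.23809945583343506, 0.16944819688796997), 0.8480419516563416)
top core 233 ((0.5410311818122864, -0.3582781255245209), (0.03887094184756279, 0.08033451437950134), 2.827118158340454) 0.04478245411519444
scene carrier rim 360 ((0.4787238538265228, -0.3692169189453125), (0.24029134213924408, 0.1685972660779953), 0.8333708643913269)
scene core 286 ((0.5439521670341492, -0.3729742467403412), (0.047492921352386475, 0.10013620555400848), 1.2289241552352905) 0.04455641289331003
```

```bash
python3 -m pendant '[[[-0.03,-0.04,-0.8],[0,0,0],0],[[0,0,-0.8],[0,0,0],0],[[0,0,-0.5],[0,0,0],0],[[0,0,-0.34],[0,0,0],0],[[0,0,-0.26],[0,0,0],0],[[0,0,0],[0,0,0],0],[[0,0,0],[0,0,0],0.54],[[0,0,0],[0,0,0],0.54],[[0,0,0],[0,0,0],0.54],[[0,0,0],[0,0,0],0.54],[[0,0,0.3],[0,0,0],0.54],[[0,0,0.6],[0,0,0],0.54],[[0,0,0.9],[0,0,0],0.54],[[-0.2,0.3,0.9],[0,0,0],0.62],[[-0.2,0.8,0.2],[0,0,0],0.62],[[-0.2,0.9,0],[0,0,0],0.62],[[0,0.9,0],[0,0,-0.5],0.62],[[0,0.9,0],[0,0,-0.9],0.62]]'
python3 -c "
from carr import *
st();carr()"
```

```text
time: 18.95
eef_pos: [0.4437, -0.1791, 0.3305]
ee_rot: [2.368, 2.063, 0.003]
force: [0.4, 0.5, -0.8]
width: 0.617
gripper_force: 0.0
t 18.95 tcp [ 0.4437 -0.1791  0.3305] grasp [ 0.444  -0.179   0.1835] zax [ 0.002  0.    -1.   ] yaw -7.85 w 0.617 F [ 0.4  0.5 -0.8] gf 0.0
top carrier rim 321 ((0.4737698435783386, -0.3691146671772003), (0.23771554231643677, 0.17254149913787842), 0.4137696623802185)
top core 290 ((0.5412732362747192, -0.37013503909111023), (0.039577681571245193, 0.10480387508869171), 1.3559200763702393) 0.04529600642071374
top core 290 ((0.47381335496902466, -0.36989063024520874), (0.10487519949674606, 0.03739917650818825), 88.7281494140625) 0.04532326247820617
scene carrier rim 401 ((0.47762712836265564, -0.3697749972343445), (0.24477359652519226, 0.1691533774137497), 0.8619661331176758)
scene core 261 ((0.47819259762763977, -0.37706759572029114), (0.049582500010728836, 0.09040381014347076), 0.7363410592079163) 0.04414923522670877
scene core 285 ((0.5445365309715271, -0.37249699234962463), (0.047967638820409775, 0.10077624768018723), 2.6075336933135986) 0.044561012514034326
```

```bash
python3 -m pendant '[[[-0.033,0.965,0],[0,0,-0.936],0.62],[[-0.033,0.965,0],[0,0,-0.936],0.62],[[-0.033,0.965,0],[0,0,-0.936],0.62],[[-0.033,0.965,0],[0,0,-0.936],0.62],[[-0.033,0.965,0],[0,0,-0.936],0.62],[[-0.033,0.965,0],[0,0,-0.936],0.62],[[-0.033,0.965,0],[0,0,-0.936],0.62],[[-0.033,0.965,0],[0,0,-0.936],0.62],[[-0.033,0.965,0],[0,0,-0.936],0.62],[[-0.033,0.965,0],[0,0,-0.936],0.62],[[-0.033,0.965,0],[0,0,0],0.62],[[-0.033,0.965,0],[0,0,0],0.62],[[0,0,0],[0,0,0],0.62],[[0,0,0],[0,0,0],0.62]]'
python3 - <<'E'
from h import *
st()
for n in ('scene','top'):
    a,d=eyes.read_camera(n); P=cloud(n,d)
    m=(P[...,2]>.05)&(P[...,2]<.072)&(P[...,0]>.36)&(P[...,0]<.62)&(P[...,1]>.2)&(P[...,1]<.5)
    k,l,s,c=cv2.connectedComponentsWithStats(m.astype(np.uint8))
    for i in range(1,k):
        if s[i,4]>50: q=P[l==i]; print(n,s[i,4],cv2.minAreaRect(q[:,:2].astype(np.float32)))
E
```

```text
time: 20.45
eef_pos: [0.4246, 0.3991, 0.3296]
ee_rot: [3.059, 0.716, 0.001]
force: [-0.7, -0.2, -0.8]
width: 0.62
gripper_force: 0.0
t 20.45 tcp [0.4246 0.3991 0.3296] grasp [0.4247 0.3991 0.1826] zax [ 0.001  0.    -1.   ] yaw -63.67 w 0.62 F [-0.7 -0.2 -0.8] gf 0.0
scene 101 ((0.40732672810554504, 0.45055824518203735), (0.10741741210222244, 0.010315289720892906), 29.045061111450195)
scene 163 ((0.40371090173721313, 0.28253233432769775), (0.010201558470726013, 0.18784236907958984), 28.403099060058594)
scene 254 ((0.4260194003582001, 0.39846017956733704), (0.10043342411518097, 0.04433204233646393), 27.8194522857666)
scene 84 ((0.5404771566390991, 0.2227325290441513), (0.11044913530349731, 0.00908348336815834), 27.845766067504883)
top 82 ((0.3908982574939728, 0.3861568570137024), (0.030896207317709923, 0.042130086570978165), 20.27340316772461)
```

```bash
python3 -m pendant '[[[0,0.02,-0.8],[0,0,0],0.62],[[0,0,-0.8],[0,0,0],0.62],[[0,0,-0.5],[0,0,0],0.62],[[0,0,-0.5],[0,0,0],0.62],[[0,0,0],[0,0,0],0.62],[[0,0,0],[0,0,0],0.62],[[0,0,0],[0,0,0],0],[[0,0,0],[0,0,0],0],[[0,0,0],[0,0,0],0],[[0,0,0],[0,0,0],0],[[0,0,0.5],[0,0,0],0],[[0,0,0.8],[0,0,0],0],[[0,0,0.9],[0,0,0],0],[[0,0,0.2],[0,0,0],0],[[0,0,0],[0,0,0],0]]' 40
python3 -c "
from h import *
st()"
```

```text
time: 22.05
eef_pos: [0.4248, 0.4, 0.3209]
ee_rot: [-3.057, -0.712, -0.004]
force: [0.6, -0.6, -3.3]
width: 0.451
gripper_force: 40.0
t 22.05 tcp [0.4248 0.4    0.3209] grasp [0.4251 0.4004 0.1739] zax [ 0.002  0.003 -1.   ] yaw -63.78 w 0.451 F [ 0.6 -0.6 -3.3] gf 40.0
```

```bash
python3 -m pendant '[[[-0.02,-0.6,0],[0,0,0],0],[[-0.02,-0.96,0],[0,0,0.9],0],[[-0.02,-0.96,0],[0,0,0.9],0],[[-0.02,-0.96,0],[0,0,0.9],0],[[-0.02,-0.96,0],[0,0,0.9],0],[[-0.02,-0.96,0],[0,0,0.9],0],[[-0.02,-0.96,0],[0,0,0.9],0],[[-0.02,-0.96,0],[0,0,0.9],0],[[-0.02,-0.96,0],[0,0,0.9],0],[[-0.02,-0.96,0],[0,0,0.9],0],[[-0.02,-0.96,0],[0,0,0.9],0],[[-0.02,-0.96,0],[0,0,0.9],0],[[-0.03,-0.96,0],[0,0,0.9],0],[[-0.03,-0.96,0],[0,0,0],0],[[-0.03,-0.96,0],[0,0,0],0],[[-0.03,-0.96,0],[0,0,0],0],[[0,-0.4,0],[0,0,0],0],[[0,0,0],[0,0,0],0],[[0,0,0],[0,0,0],0]]'
python3 -c "
from carr import *
st();carr()"
```

```text
time: 23.95
eef_pos: [0.4059, -0.3695, 0.3173]
ee_rot: [-2.2, -2.238, 0.0]
force: [0.6, 1.0, -2.3]
width: 0.447
gripper_force: 40.0
t 23.95 tcp [ 0.4059 -0.3695  0.3173] grasp [ 0.4055 -0.3692  0.1703] zax [-0.003  0.003 -1.   ] yaw 0.99 w 0.447 F [ 0.6  1.  -2.3] gf 40.0
top carrier rim 335 ((0.47418272495269775, -0.368346244096756), (0.2380928099155426, 0.1713191419839859), 0.07114695012569427)
top core 291 ((0.5411626696586609, -0.3699021339416504), (0.03949754312634468, 0.10368001461029053), 1.4981296062469482) 0.04506909429882988
top core 247 ((0.4740196168422699, -0.3585822582244873), (0.0811314657330513, 0.03742840513586998), 88.77318572998047) 0.04537014481268575
scene carrier rim 396 ((0.47749048471450806, -0.36993080377578735), (0.2455580085515976, 0.169339120388031), 0.7549697756767273)
scene core 268 ((0.47619834542274475, -0.37043821811676025), (0.09994553029537201, 0.05096990242600441), 85.82035827636719) 0.044443557081600416
scene core 292 ((0.5438658595085144, -0.3713301122188568), (0.10370805114507675, 0.04366346821188927), 89.01528930664062) 0.04385547071965279
```

```bash
python3 -m pendant '[[[0.01,-0.02,-0.8],[0,0,0],0],[[0,0,-0.8],[0,0,0],0],[[0,0,-0.5],[0,0,0],0],[[0,0,-0.32],[0,0,0],0],[[0,0,-0.26],[0,0,0],0],[[0,0,0],[0,0,0],0],[[0,0,0],[0,0,0],0.54],[[0,0,0],[0,0,0],0.54],[[0,0,0],[0,0,0],0.54],[[0,0,0],[0,0,0],0.54],[[0,0,0.3],[0,0,0],0.54],[[0,0,0.6],[0,0,0],0.54],[[0,0,0.9],[0,0,0],0.54],[[0,0,0.9],[0,0,0],0.6],[[-0.3,0,0],[0,0,-1],1],[[-0.3,0,0],[0,0,-1],1],[[-0.3,0,0],[0,0,-1],1],[[-0.3,0,0],[0,0,-1],1],[[-0.3,0,0],[0,0,-1],1]]'
python3 -m pendant '[[[0,0,0],[0,0,-1],1],[[0,0,0],[0,0,-1],1],[[0,0,0],[0,0,-1],1],[[0,0,0],[0,0,-1],1],[[0,0,0],[0,0,-1],1],[[0,0,0],[0,0,-1],1],[[0,0,0],[0,0,-1],1],[[0,0,0],[0,0,-1],1],[[0,0,0],[0,0,-1],1],[[0,0,0],[0,0,-0.2],1],[[0,0,0],[0,0,0],1],[[0,0,0],[0,0,0],1]]'
python3 -c "
from carr import *
st();carr('5')"
```

```text
time: 25.95
eef_pos: [0.3312, -0.3714, 0.3213]
ee_rot: [2.71, 1.588, 0.002]
force: [0.5, 0.0, 1.1]
width: 0.994
gripper_force: 0.0
time: 27.15
eef_pos: [0.332, -0.3714, 0.3205]
ee_rot: [-3.137, -0.162, -0.001]
force: [-0.1, 0.2, -0.1]
width: 1.001
gripper_force: 0.0
t 27.15 tcp [ 0.332  -0.3714  0.3205] grasp [ 0.3321 -0.3713  0.1735] zax [ 0.001  0.    -1.   ] yaw -84.07 w 1.001 F [-0.1  0.2 -0.1] gf 0.0
top carrier rim 438 ((0.47374969720840454, -0.36856088042259216), (0.2373361885547638, 0.17163193225860596), 0.7177562713623047)
top core 297 ((0.5412441492080688, -0.3698297142982483), (0.03958531469106674, 0.10533837229013443), 1.3183579444885254) 0.0448467969814097
top core 303 ((0.47379159927368164, -0.37025320529937744), (0.10349614173173904, 0.0373922623693943), 88.8096923828125) 0.04496976001622155
top core 304 ((0.40660929679870605, -0.37116432189941406), (0.04025613144040108, 0.10009501129388809), 1.808052897453308) 0.045057831889348976
scene carrier rim 418 ((0.4764423072338104, -0.3695000410079956), (0.24888405203819275, 0.16888773441314697), 0.9319283366203308)
scene core 258 ((0.4101855754852295, -0.37157371640205383), (0.10059479624032974, 0.04821831360459328), 89.26289367675781) 0.043838920249563706
scene core 261 ((0.4770435094833374, -0.37669628858566284), (0.04958995431661606, 0.09107525646686554), 5.3648481369018555) 0.04421366148582284
scene core 286 ((0.5428820848464966, -0.3715798556804657), (0.09866014868021011, 0.04827545955777168), 87.8454360961914) 0.044537117873831966
```

View pics/scene5.png

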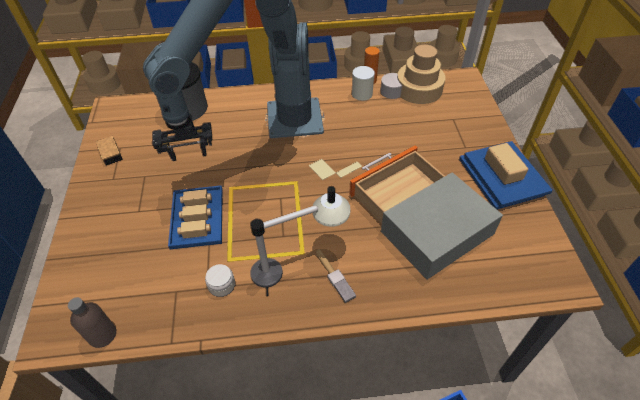

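All three cores lie side by side in the carrier, at (195,213). Next I push it 32 mm in x from its near wall.

```bash
python3 -m pendant '[[[-0.15,0.03,-0.5],[0,0,-0.43],1],[[0,0,-0.8],[0,0,-0.43],1],[[0,0,-0.8],[0,0,0],1],[[0,0,-0.5],[0,0,0],1],[[0,0,-0.28],[0,0,0],1],[[0,0,0],[0,0,0],1],[[0.1,0,0],[0,0,0],1],[[0.1,0,0],[0,0,0],1],[[0.1,0,0],[0,0,0],1],[[0.1,0,0],[0,0,0],1],[[0.1,0,0],[0,0,0],1],[[0.1,0,0],[0,0,0],1],[[0,0,0],[0,0,0],1],[[0,0,0],[0,0,0],1]]'
python3 -c "
from carr import *
st();carr(None,['top'])"
```

```text
time: 28.65
eef_pos: [0.3522, -0.3701, 0.1765]
ee_rot: [-3.141, -0.015, 0.006]
force: [-8.9, 0.1, 6.9]
width: 1.0
gripper_force: 4.3
t 28.65 tcp [ 0.3522 -0.3701  0.1765] grasp [ 0.3517 -0.3701  0.0295] zax [-0.004  0.    -1.   ] yaw -89.44 w 1.0 F [-8.9  0.1  6.9] gf 4.3
top carrier rim 370 ((0.4822545647621155, -0.3692762553691864), (0.23578612506389618, 0.17262794077396393), 0.5382936000823975)
top core 296 ((0.5489081740379333, -0.37078720331192017), (0.10346241295337677, 0.038140635937452316), 89.03163146972656) 0.04509421752198095
top core 299 ((0.48059916496276855, -0.37075546383857727), (0.10344500094652176, 0.03747278451919556), 88.88429260253906) 0.045306823627581316
top core 307 ((0.4145970344543457, -0.3712334632873535), (0.03996001183986664, 0.09980180114507675), 3.1123881340026855) 0.04509642780089251
```

```bash
python3 -m pendant '[[[0.1,0,0],[0,0,0],1],[[0.1,0,0],[0,0,0],1],[[0.1,0,0],[0,0,0],1],[[0.1,0,0],[0,0,0],1],[[0.1,0,0],[0,0,0],1],[[0,0,0],[0,0,0],1],[[-0.2,0,0],[0,0,0],1],[[-0.3,0,0.3],[0,0,0],1],[[0,0,0.8],[0,0,0],1],[[0,0,0.8],[0,0,0],1],[[0,-0.4,0.7],[0,0,1],1],[[0,-0.4,0],[0,0,1],1],[[0,-0.4,0],[0,0,1],1],[[0,-0.4,0],[0,0,1],1],[[0,-0.4,0],[0,0,1],1],[[0,-0.4,0],[0,0,1],1],[[0,0,0],[0,0,1],1],[[0,0,0],[0,0,1],1]]'
python3 -c "
from carr import *
st();carr()"
```

```text
time: 30.5
eef_pos: [0.3542, -0.4904, 0.3063]
ee_rot: [2.86, 1.299, 0.0]
force: [-0.9, -0.3, -0.2]
width: 1.001
gripper_force: 0.0
t 30.5 tcp [ 0.3542 -0.4904  0.3063] grasp [ 0.3543 -0.4905  0.1593] zax [ 0.    -0.001 -1.   ] yaw -41.14 w 1.001 F [-0.9 -0.3 -0.2] gf 0.0
top carrier rim 431 ((0.5065137147903442, -0.3692917227745056), (0.2372574359178543, 0.17031240463256836), 0.5720562934875488)
top core 290 ((0.5730855464935303, -0.37048783898353577), (0.10094849020242691, 0.03840162977576256), 88.81237030029297) 0.044885975918038334
top core 294 ((0.5079032778739929, -0.3698909878730774), (0.10046587884426117, 0.037637483328580856), 88.80109405517578) 0.044375856998102425
top core 301 ((0.43984436988830566, -0.37163347005844116), (0.1035294160246849, 0.03753691911697388), 88.82877349853516) 0.0452614312352666
scene carrier rim 422 ((0.5112213492393494, -0.3706199824810028), (0.2430812120437622, 0.1694931536912918), 0.454990953207016)
scene core 251 ((0.4419632852077484, -0.37202656269073486), (0.04711083322763443, 0.09855405241250992), 4.157699108123779) 0.044483480498611616
scene core 282 ((0.5092965364456177, -0.371578574180603), (0.10341493040323257, 0.04539443179965019), 89.68334197998047) 0.04436844689978592
scene core 289 ((0.576720654964447, -0.3673309087753296), (0.04603513330221176, 0.0917220413684845), 4.454274654388428) 0.04417952140512216
```

```bash
python3 -m pendant '[[[0.44,0.02,0],[0,0,0.99],1],[[0.44,0.02,0],[0,0,0.99],1],[[0.44,0.02,0],[0,0,0.99],1],[[0.44,0.02,0],[0,0,0.99],1],[[0.44,0,0],[0,0,0.99],1],[[0.44,0,0],[0,0,0.99],1],[[0.44,0,0],[0,0,0.99],1],[[0,0,0],[0,0,0],1],[[0,0,-0.5],[0,0,0],1],[[0,0,-0.8],[0,0,0],1],[[0,0,0],[0,0,0],1]]'
python3 -c "
from carr import *
st()"
```

```text
time: 31.7
eef_pos: [0.5058, -0.484, 0.236]
ee_rot: [-2.214, -2.214, 0.001]
force: [-0.5, -0.1, -0.8]
width: 0.999
gripper_force: 0.0
t 31.7 tcp [ 0.5058 -0.484   0.236 ] grasp [ 0.5047 -0.483   0.089 ] zax [-0.008  0.006 -1.   ] yaw -0.0 w 0.999 F [-0.5 -0.1 -0.8] gf 0.0
```

```bash
python3 -m pendant '[[[0.03,0,-0.6],[0,0,0],1],[[0,0,-0.58],[0,0,0],1],[[0,0,0],[0,0,0],1],[[0,0.1,0],[0,0,0],1],[[0,0.15,0],[0,0,0],1],[[0,0.15,0],[0,0,0],1],[[0,0.2,0],[0,0,0],1],[[0,0.2,0],[0,0,0],1],[[0,0.2,0],[0,0,0],1],[[0,0.2,0],[0,0,0],1],[[0,0.2,0],[0,0,0],1],[[0,0.2,0],[0,0,0],1],[[0,0.2,0],[0,0,0],1],[[0,0.2,0],[0,0,0],1],[[0,0.2,0],[0,0,0],1],[[0,0.2,0],[0,0,0],1],[[0,0.1,0],[0,0,0],1],[[0,0,0],[0,0,0],1]]'
python3 -c "
from carr import *
st();carr(None,['top'])"
```

```text
time: 33.5
eef_pos: [0.5104, -0.3618, 0.1842]
ee_rot: [2.214, 2.222, -0.001]
force: [0.9, -4.4, 2.0]
width: 1.002
gripper_force: 1.8
t 33.5 tcp [ 0.5104 -0.3618  0.1842] grasp [ 0.5109 -0.3625  0.0372] zax [ 0.003 -0.004 -1.   ] yaw 0.21 w 1.002 F [ 0.9 -4.4  2. ] gf 1.8
top carrier rim 388 ((0.5077710151672363, -0.26631197333335876), (0.1707354038953781, 0.2380121648311615), 89.97539520263672)
top core 287 ((0.5751203894615173, -0.26660802960395813), (0.10082494467496872, 0.038672201335430145), 89.22718048095703) 0.045312842659314345
top core 287 ((0.506650447845459, -0.2681620717048645), (0.0972847193479538, 0.037667565047740936), 88.81612396240234) 0.04446627758968513
top core 303 ((0.44067904353141785, -0.26874876022338867), (0.03945406898856163, 0.10289037227630615), 2.826875925064087) 0.0449176464565062
```

Contact is near the top of the wall (tips at 18 mm), so I back off, lower 9 mm and resume.

```bash
python3 -m pendant '[[[0,-0.2,0],[0,0,0],1],[[0,0,-0.2],[0,0,0],1],[[0,0,0],[0,0,0],1],[[0,0.1,0],[0,0,0],1],[[0,0.15,0],[0,0,0],1],[[0,0.2,0],[0,0,0],1],[[0,0.2,0],[0,0,0],1],[[0,0.2,0],[0,0,0],1],[[0,0.2,0],[0,0,0],1],[[0,0.2,0],[0,0,0],1],[[0,0.2,0],[0,0,0],1],[[0,0.2,0],[0,0,0],1],[[0,0.2,0],[0,0,0],1],[[0,0.2,0],[0,0,0],1],[[0,0.2,0],[0,0,0],1],[[0,0.15,0],[0,0,0],1],[[0,0.1,0],[0,0,0],1],[[0,0,0],[0,0,0],1]]'
python3 -c "
from carr import *
st();carr(None,['top'])"
```

```text
time: 35.35
eef_pos: [0.5101, -0.2445, 0.1722]
ee_rot: [-2.215, -2.226, -0.001]
force: [-0.2, -0.7, -0.4]
width: 1.0
gripper_force: 0.0
t 35.35 tcp [ 0.5101 -0.2445  0.1722] grasp [ 0.5101 -0.2443  0.0252] zax [-0.     0.002 -1.   ] yaw 0.29 w 1.0 F [-0.2 -0.7 -0.4] gf 0.0
top carrier rim 284 ((0.5079231858253479, -0.14628182351589203), (0.23757734894752502, 0.165466770529747), 0.10337132960557938)
top core 285 ((0.5743381977081299, -0.14877690374851227), (0.10056937485933304, 0.03839998319745064), 88.83316040039062) 0.04539475276111471
top core 297 ((0.5091198682785034, -0.1495530903339386), (0.10100238770246506, 0.0376410074532032), 88.79611206054688) 0.04481607426296619
top core 304 ((0.4411415755748749, -0.15063811838626862), (0.09982601553201675, 0.0375845693051815), 88.88187408447266) 0.045001922151394314
```

```bash
python3 -m pendant '[[[0,0.09,0],[0,0,0],1],[[0,0.09,0],[0,0,0],1],[[0,0,0],[0,0,0],1],[[0,-0.3,0],[0,0,0],1],[[0,-0.3,0.2],[0,0,0],1],[[0,0,0.9],[0,0,0],1],[[0,0,0.9],[0,0,0],1],[[-0.3,0,0.9],[0,0,0],0.6],[[-0.6,0.2,0.9],[0,0,0],0.28],[[-0.6,0.3,0.3],[0,0,0],0.28],[[-0.6,0.6,0],[0,0,0.8],0.28],[[-0.5,0.9,0],[0,0,0.8],0.28],[[-0.4,0.9,0],[0,0,0.8],0.28],[[0,0.9,0],[0,0,0.8],0.28],[[0,0.9,0],[0,0,0.8],0.28],[[0,0.9,0],[0,0,0.6],0.28],[[0,0.9,0],[0,0,0],0.28]]'
python3 -c "
from carr import *
st();carr('7')"
```

```text
time: 37.1
eef_pos: [0.3635, 0.0567, 0.3742]
ee_rot: [1.622, 2.689, 0.002]
force: [1.3, -0.2, -0.4]
width: 0.281
gripper_force: 0.0
t 37.1 tcp [0.3635 0.0567 0.3742] grasp [0.3637 0.0568 0.2272] zax [ 0.001  0.    -1.   ] yaw 27.82 w 0.281 F [ 1.3 -0.2 -0.4] gf 0.0
top carrier rim 384 ((0.5080004334449768, -0.14118485152721405), (0.23726889491081238, 0.1692209541797638), 0.08951254189014435)
top core 284 ((0.5745316743850708, -0.14181716740131378), (0.10074438154697418, 0.038381434977054596), 89.33248138427734) 0.04495548742158395
top core 299 ((0.5092859268188477, -0.14262090623378754), (0.10049334913492203, 0.03767982870340347), 88.80094146728516) 0.04526447051557514
top core 302 ((0.44136443734169006, -0.14347192645072937), (0.09878247231245041, 0.03738678991794586), 88.93618774414062) 0.04510334498375834
scene carrier rim 332 ((0.5122074484825134, -0.1416918933391571), (0.2425251305103302, 0.16696707904338837), 0.278776615858078)
scene core 237 ((0.4431613087654114, -0.1439647376537323), (0.04596973583102226, 0.07969024032354355), 0.5244084000587463) 0.04447074142373064
scene core 266 ((0.5123153924942017, -0.139523446559906), (0.04333928972482681, 0.09074194729328156), 2.592665433883667) 0.0442377553999278
```

View pics/top7.png

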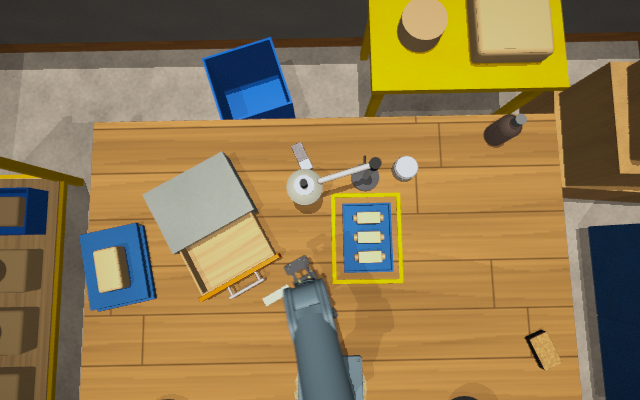

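The carrier, with its cores, sits central and square in the frame (367,238). Next is shutting the drawer, with its handle at (247,284).

```bash
python3 -m pendant '[[[-0.06,0.85,0],[0,0,0],0.28],[[-0.06,0.85,0],[0,0,0],0.28],[[-0.06,0.85,0],[0,0,0],0.28],[[-0.06,0.85,0],[0,0,0],0.28],[[-0.06,0.86,0],[0,0,0.05],0.28],[[0,0,0],[0,0,0],0.28],[[0,0,-0.7],[0,0,0],0.28],[[0,0,-0.6],[0,0,0],0.28],[[0,0,0],[0,0,0],0.28],[[0,0,0],[0,0,0],0.28]]'
python3 - <<'E'
from h import *
st()
a,d=eyes.read_camera('scene'); P=cloud('scene',d)
h=cv2.cvtColor(a,cv2.COLOR_BGR2HSV); m=(h[...,1]<60)&(h[...,2]>150)&(P[...,2]>.055)&(P[...,2]<.08)&(P[...,0]<.45)&(P[...,0]>.3)&(P[...,1]>.15)&(P[...,1]<.4)
print(m.sum(),P[m].mean(0),cv2.minAreaRect(P[m][:,:2].astype(np.float32)))
E
```

```text
time: 38.2
eef_pos: [0.3493, 0.2678, 0.3087]
ee_rot: [1.618, 2.693, -0.002]
force: [0.8, 0.3, -0.1]
width: 0.282
gripper_force: 0.0
t 38.2 tcp [0.3493 0.2678 0.3087] grasp [0.3492 0.2676 0.1617] zax [-0.    -0.001 -1.   ] yaw 28.01 w 0.282 F [ 0.8  0.3 -0.1] gf 0.0
23 [0.35747651 0.2641796  0.06868542] ((0.3531110882759094, 0.27694204449653625), (0.019832216203212738, 0.1287805438041687), 28.412675857543945)
```

Handle agrees with (0.348, 0.270). Lower, grip and push in.

```bash
python3 -m pendant '[[[-0.02,0.04,-0.5],[0,0,0],0.28],[[0,0,-0.5],[0,0,0],0.28],[[0,0,-0.5],[0,0,0],0.28],[[0,0,-0.35],[0,0,0],0.28],[[0,0,0],[0,0,0],0.28],[[0,0,0],[0,0,0],0],[[0,0,0],[0,0,0],0],[[0,0,0],[0,0,0],0],[[0,0,0],[0,0,0],0],[[0.22,0.118,0],[0,0,0],0],[[0.22,0.118,0],[0,0,0],0],[[0.22,0.118,0],[0,0,0],0],[[0.22,0.118,0],[0,0,0],0],[[0.22,0.118,0],[0,0,0],0],[[0.22,0.118,0],[0,0,0],0],[[0.22,0.118,0],[0,0,0],0],[[0.22,0.118,0],[0,0,0],0],[[0,0,0],[0,0,0],0]]' 30
python3 -c "
from h import *
st()"
```

```text
time: 40.05
eef_pos: [0.4372, 0.3192, 0.217]
ee_rot: [1.615, 2.693, 0.007]
force: [0.7, 0.5, 8.3]
width: 0.114
gripper_force: 30.1
t 40.05 tcp [0.4372 0.3192 0.217 ] grasp [0.4377 0.3196 0.07  ] zax [ 0.004  0.003 -1.   ] yaw 28.1 w 0.114 F [0.7 0.5 8.3] gf 30.1
```

```bash
python3 -m pendant '[[[0.22,0.118,0],[0,0,0],0],[[0.22,0.118,0],[0,0,0],0],[[0.22,0.118,0],[0,0,0],0],[[0.22,0.118,0],[0,0,0],0],[[0.088,0.047,0],[0,0,0],0],[[0.088,0.047,0],[0,0,0],0],[[0,0,0],[0,0,0],0]]'
python3 -c "
from h import *
st()"
```

```text
time: 40.75
eef_pos: [0.4888, 0.3471, 0.217]
ee_rot: [1.614, 2.694, 0.005]
force: [0.9, 1.2, 6.0]
width: 0.112
gripper_force: 30.0
t 40.75 tcp [0.4888 0.3471 0.217 ] grasp [0.4891 0.3474 0.07  ] zax [ 0.002  0.002 -1.   ] yaw 28.13 w 0.112 F [0.9 1.2 6. ] gf 30.0
```

```bash
python3 -m pendant '[[[0.053,0.028,0],[0,0,0],0],[[0.053,0.028,0],[0,0,0],0],[[0,0,0],[0,0,0],0]]'
python3 -c "
from h import *
g=st(); print((g[:2]-[.3479,.2701])@[.883,.469])"
```

```text
time: 41.05
eef_pos: [0.4932, 0.3495, 0.217]
ee_rot: [-1.615, -2.695, -0.001]
force: [-1.5, -1.2, 9.6]
width: 0.113
gripper_force: 30.0
t 41.05 tcp [0.4932 0.3495 0.217 ] grasp [0.4933 0.3496 0.07  ] zax [ 0.     0.001 -1.   ] yaw 28.14 w 0.113 F [-1.5 -1.2  9.6] gf 30.0
0.16563312645327957
```

```bash
python3 -m pendant '[[[0.053,0.028,0],[0,0,0],0],[[0.035,0.019,0],[0,0,0],0],[[0,0,0],[0,0,0],0]]'
python3 -c "
from h import *
g=st(); print((g[:2]-[.3479,.2701])@[.883,.469])"
```

```text
time: 41.35
eef_pos: [0.4947, 0.3504, 0.2168]
ee_rot: [-1.612, -2.691, 0.013]
force: [-14.3, -8.4, 23.9]
width: 0.115
gripper_force: 30.2
t 41.35 tcp [0.4947 0.3504 0.2168] grasp [0.4935 0.3497 0.0698] zax [-0.008 -0.005 -1.   ] yaw 28.16 w 0.115 F [-14.3  -8.4  23.9] gf 30.2
0.16584114566989155
```

Shut. Release, go up, and measure the knob and hinge.

```bash
python3 -m pendant '[[[0,0,0],[0,0,0],0.28],[[0,0,0],[0,0,0],0.28],[[0,0,0],[0,0,0],0.28],[[0,0,0.4],[0,0,0],0.28],[[0,0,0.9],[0,0,0],0.28],[[0,0,0.9],[0,0,0],0.28],[[0,0,0.9],[0,0,0],0.4],[[-0.3,0,0.9],[0,0,0],0.5],[[-0.5,0,0.9],[0,0,0],0.5],[[-0.5,0,0.9],[0,0,0],0.5],[[-0.5,0,0.4],[0,0,0],0.5],[[0,0,0],[0,0,0],0.5]]'
python3 - <<'E'
from h import *
np.set_printoptions(precision=4,suppress=True)
st()
for n in('top','scene'):
    a,d=eyes.read_camera(n); cv2.imwrite(f'pics/{n}8.png',a); P=cloud(n,d)
    R_=(P[...,0]>.55)&(P[...,0]<.85)&(P[...,1]>-.25)&(P[...,1]<.2)
    for nm,m in dict(knob=R_&(P[...,2]>.292)&(P[...,2]<.32)&(P[...,1]>0),head=R_&(P[...,2]>.2)&(P[...,2]<.25)&(P[...,1]>.0)&(a.min(-1)>110),hinge=R_&(P[...,2]>.245)&(P[...,1]<-.1)&(P[...,2]<.3),foot=R_&(P[...,2]>.004)&(P[...,2]<.03)&(a.max(-1)<110)&(P[...,1]<-.05)).items():
        q=P[m]
        if len(q): print(n,nm,len(q),q.mean(0),(q.min(0)+q.max(0))/2,q.max(0)-q.min(0))
    h=cv2.cvtColor(a,cv2.COLOR_BGR2HSV); m=(h[...,0]<17)&(h[...,0]>4)&(h[...,1]>190)&(P[...,2]>.082)&(P[...,2]<.1)&(P[...,0]>.4)&(P[...,0]<.8)&(P[...,1]>.15)
    print('front',cv2.minAreaRect(P[m][:,:2].astype(np.float32)))
a=cv2.imread('pics/top8.png')[130:230,270:430]; cv2.imwrite('pics/l.png',cv2.resize(a,None,fx=4.8,fy=4.8,interpolation=cv2.INTER_CUBIC))
E
```

```text
time: 42.55
eef_pos: [0.4071, 0.3527, 0.5268]
ee_rot: [1.61, 2.697, 0.01]
force: [0.4, -0.3, -0.2]
width: 0.5
gripper_force: 0.0
t 42.55 tcp [0.4071 0.3527 0.5268] grasp [0.4077 0.3534 0.3798] zax [ 0.004  0.005 -1.   ] yaw 28.32 w 0.5 F [ 0.4 -0.3 -0.2] gf 0.0
top knob 50 [0.6619 0.0706 0.3039] [0.6619 0.0714 0.3003] [0.0206 0.0198 0.0165]
top head 658 [0.658  0.068  0.2344] [0.6625 0.0626 0.2289] [0.1078 0.1242 0.0422]
top hinge 175 [ 0.7198 -0.1321  0.2562] [ 0.7222 -0.1287  0.2548] [0.0367 0.0562 0.0194]
top foot 226 [ 0.7061 -0.1472  0.0174] [ 0.6775 -0.1513  0.0173] [0.2439 0.1913 0.0255]
front ((0.5316253304481506, 0.3680817186832428), (0.015466071665287018, 0.2856333553791046), 28.128021240234375)
scene knob 61 [0.6663 0.0683 0.3024] [0.6642 0.0683 0.3007] [0.0239 0.0202 0.0165]
scene head 652 [0.6924 0.0665 0.2318] [0.6773 0.0618 0.2263] [0.0857 0.1207 0.0474]
scene hinge 199 [ 0.7257 -0.1349  0.2555] [ 0.7254 -0.1299  0.2544] [0.0384 0.0594 0.0188]
scene foot 869 [ 0.7058 -0.1447  0.0156] [ 0.6788 -0.1538  0.017 ] [0.2519 0.1921 0.0259]
front ((0.5290160179138184, 0.3665887713432312), (0.008063074201345444, 0.2882533073425293), 28.74620246887207)
```

View pics/l.png

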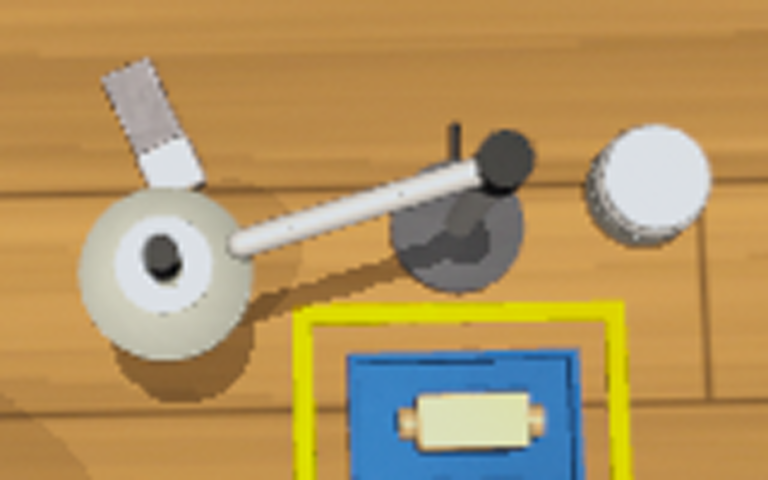

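The knob is at crop (162,255) and the hinge at (505,160). That puts the knob axis at about (0.663, 0.070) and the hinge at (0.722, -0.141), an arm of 0.219 m, which matches the given 220 mm.

```bash
python3 -m pendant '[[[0.73,-0.81,0],[0,0,-0.8],0.5],[[0.73,-0.81,0],[0,0,-0.8],0.5],[[0.73,-0.81,0],[0,0,-0.8],0.5],[[0.73,-0.81,0],[0,0,-0.8],0.5],[[0.73,-0.81,0],[0,0,-0.8],0.5],[[0.73,-0.81,0],[0,0,-0.7],0.5],[[0.73,-0.81,0],[0,0,0],0.5],[[0,0,0],[0,0,0],0.5],[[0,0,0],[0,0,0],0.5]]'
python3 -c "
from h import *
st()"
```

```text
time: 43.55
eef_pos: [0.6446, 0.0894, 0.5203]
ee_rot: [-2.226, -2.215, 0.006]
force: [0.1, 0.5, 0.2]
width: 0.501
gripper_force: 0.0
t 43.55 tcp [0.6446 0.0894 0.5203] grasp [0.6441 0.0892 0.3733] zax [-0.003 -0.002 -1.   ] yaw -0.3 w 0.501 F [0.1 0.5 0.2] gf 0.0
```

```bash
python3 -m pendant '[[[0.38,-0.38,0],[0,0,0],0.5],[[0,0,0],[0,0,0],0.5],[[0,0,-0.5],[0,0,0],0.5],[[0,0,-0.5],[0,0,0],0.5],[[0,0,-0.5],[0,0,0],0.5],[[0,0,-0.22],[0,0,0],0.5],[[0,0,0],[0,0,0],0.5],[[0,0,0],[0,0,0],0],[[0,0,0],[0,0,0],0],[[0,0,0],[0,0,0],0],[[0,0,0],[0,0,0],0]]' 30
python3 - <<'E'
from h import *
g=st(); H=np.array([.722,-.141]); v=g[:2]-H; r=np.hypot(*v); t0=np.degrees(np.arctan2(v[1],v[0])); print(r,t0)
n=13; T=np.radians(np.linspace(t0,180,n+1)); X=H+.22*np.stack([np.cos(T),np.sin(T)],1)
X=H+r*np.stack([np.cos(T),np.sin(T)],1)
print(np.round(np.diff(X,axis=0)/.05,3).tolist(), (180-t0)/n/6, X[-1])
E
```

```text
time: 44.65
eef_pos: [0.6628, 0.0727, 0.4382]
ee_rot: [2.222, 2.219, 0.002]
force: [-1.6, 1.4, 4.1]
width: 0.241
gripper_force: 30.0
t 44.65 tcp [0.6628 0.0727 0.4382] grasp [0.6631 0.0727 0.2912] zax [ 0.002  0.001 -1.   ] yaw -0.08 w 0.241 F [-1.6  1.4  4.1] gf 30.0
0.22171138109042912 105.41315655671782
[[-0.421, -0.139], [-0.405, -0.181], [-0.385, -0.22], [-0.361, -0.258], [-0.334, -0.293], [-0.303, -0.324], [-0.269, -0.353], [-0.232, -0.378], [-0.193, -0.4], [-0.152, -0.417], [-0.11, -0.43], [-0.066, -0.439], [-0.022, -0.443]] 0.9562415826061818 [ 0.50028862 -0.141     ]
```

```bash
python3 -m pendant '[[[-0.421,-0.139,0],[0,0,0.95],0],[[-0.405,-0.181,0],[0,0,0.95],0],[[-0.385,-0.22,0],[0,0,0.95],0],[[-0.361,-0.258,0],[0,0,0.95],0],[[-0.334,-0.293,0],[0,0,0.95],0],[[0,0,0],[0,0,0],0]]'
python3 - <<'E'
from h import *
g=st(); H=np.array([.722,-.141]); v=g[:2]-H; r=np.hypot(*v); t0=np.degrees(np.arctan2(v[1],v[0])); print(r,t0)
E
```

```text
time: 45.25
eef_pos: [0.5661, 0.0161, 0.4382]
ee_rot: [1.61, 2.698, -0.0]
force: [-3.1, -1.0, 5.1]
width: 0.239
gripper_force: 30.0
t 45.25 tcp [0.5661 0.0161 0.4382] grasp [0.5661 0.016  0.2912] zax [ 0. -0. -1.] yaw 28.35 w 0.239 F [-3.1 -1.   5.1] gf 30.0
0.22122487865584883 134.7889502745932
```

Tracking the arc well; finish the swing.

```bash
python3 -m pendant '[[[-0.303,-0.324,0],[0,0,0.95],0],[[-0.269,-0.353,0],[0,0,0.95],0],[[-0.232,-0.378,0],[0,0,0.95],0],[[-0.193,-0.4,0],[0,0,0.95],0],[[-0.152,-0.417,0],[0,0,0.95],0],[[-0.11,-0.43,0],[0,0,0.95],0],[[-0.066,-0.439,0],[0,0,0.95],0],[[-0.02,-0.4,0],[0,0,0.9],0],[[0,0,0],[0,0,0],0],[[0,0,0],[0,0,0],0]]'
python3 - <<'E'
from h import *
g=st(); print(g[:2]-[.507,-.1407])
E
```

```text
time: 46.25
eef_pos: [0.5007, -0.1403, 0.4381]
ee_rot: [0.451, 3.108, -0.002]
force: [-3.9, -2.5, 8.0]
width: 0.238
gripper_force: 30.0
t 46.25 tcp [ 0.5007 -0.1403  0.4381] grasp [ 0.5008 -0.1406  0.2911] zax [ 0.001 -0.002 -1.   ] yaw 73.48 w 0.238 F [-3.9 -2.5  8. ] gf 30.0
[-0.00617857  0.00013882]
```

```bash
python3 -m pendant '[[[0,0,0],[0,0,0],0.5],[[0,0,0],[0,0,0],0.5],[[0,0,0],[0,0,0],0.5],[[0,0,0.4],[0,0,0],0.5],[[0,0,0.8],[0,0,0],0.5],[[0,0,0.8],[0,0,0],0.5],[[-0.3,0.5,0.3],[0,0,0],0.5],[[-0.3,0.9,0],[0,0,0],0.5],[[0,0.9,0],[0,0,0],0.5],[[0,0.9,0],[0,0,0],0.5],[[0,0.9,0],[0,0,0],0.5],[[0,0,0],[0,0,0],0.5]]'
python3 - <<'E'
from carr import *
st();carr('9')
for n in('top','scene'):
    a,d=eyes.read_camera(n); P=cloud(n,d)
    m=(P[...,2]>.292)&(P[...,2]<.32)&(P[...,0]>.4)&(P[...,0]<.6)&(P[...,1]>-.22)&(P[...,1]<-.06); print(n,'knob',m.sum(),P[m].mean(0) if m.any() else 0)
    h=cv2.cvtColor(a,cv2.COLOR_BGR2HSV); m=(h[...,0]<17)&(h[...,0]>4)&(h[...,1]>190)&(P[...,2]>.082)&(P[...,2]<.1)&(P[...,0]>.4)&(P[...,0]<.8)&(P[...,1]>.15)
    print('front',cv2.minAreaRect(P[m][:,:2].astype(np.float32)))
E
```

```text
time: 47.45
eef_pos: [0.4694, 0.0725, 0.552]
ee_rot: [-0.429, -3.112, -0.004]
force: [0.7, 0.1, 0.1]
width: 0.502
gripper_force: 0.0
t 47.45 tcp [0.4694 0.0725 0.552 ] grasp [0.4694 0.073  0.405 ] zax [-0.     0.003 -1.   ] yaw 74.29 w 0.502 F [0.7 0.1 0.1] gf 0.0
top carrier rim 322 ((0.5082245469093323, -0.14086270332336426), (0.1686030924320221, 0.2386590540409088), 89.80010986328125)
top core 171 ((0.5748018622398376, -0.12943461537361145), (0.05456248298287392, 0.03822905570268631), 89.41265106201172) 0.045103250902388536
top core 208 ((0.44128739833831787, -0.14379355311393738), (0.0995321124792099, 0.0373384952545166), 88.8262939453125) 0.04503867590570343
scene carrier rim 338 ((0.5127475261688232, -0.1413123905658722), (0.24327556788921356, 0.16674834489822388), 0.09399876743555069)
scene core 143 ((0.44494369626045227, -0.12209101021289825), (0.04568871483206749, 0.05656759813427925), 3.044661045074463) 0.04463016490402927
scene core 155 ((0.5126069188117981, -0.12314257025718689), (0.04280734807252884, 0.05796940252184868), 3.814366579055786) 0.04528499739885539
scene core 128 ((0.578236997127533, -0.11845231801271439), (0.04838158190250397, 0.04293261095881462), 88.26578521728516) 0.04521970609005099
top knob 53 [ 0.5033 -0.1394  0.3042]
front ((0.5286595225334167, 0.37381818890571594), (0.01569654792547226, 0.289987713098526), 28.544506072998047)
scene knob 53 [ 0.5074 -0.1419  0.3022]
front ((0.5288400053977966, 0.36659908294677734), (0.008559178560972214, 0.29036837816238403), 29.079429626464844)
```

View pics/scene9.png

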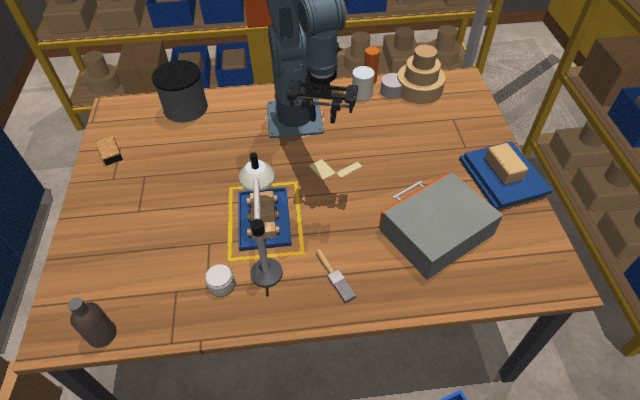

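The carrier is in the frame at (265,218), the lamp head is over it and the drawer is shut. The tin (220,280) and brush (338,275) haven't moved, so I'm handing in.

```bash
python3 -c "
from bench import bot
print(bot.sign_off())"
```

```text
the job is handed in; nothing more can be done
None
```

The job is handed in at about 47 s of the 210 s allowed, and the hand-in call did not report a verdict. By my last camera measurements, all three cores lie flat in the carrier, which sits about 5 mm or less off the frame's centre and square. The drawer is shut to its stop, the lamp head is about 5 mm from the frame's centre, and the tin and brush look unmoved.

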